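Dry-lay the ornaments on a carved panel

ROBOT

A 6-joint arm with a two-finger parallel gripper is mounted at the origin on the work surface. World frame = base frame: x ahead of the robot, y to its left, z up, the work surface at z = 0. Lengths are in m, angles in rad, forces in N, time in s.
With the tool pointing down it reaches from about 0.425 to 1.125 m from the base axis. Payload 14.9 kg.
Tool frame: the origin (TCP) lies at the very end of the fingers, on their centre line; the grasp point (between the pads) lies 19 mm behind it; z points along the fingers, y is the line along which they close (so a half turn about z gives the same grasp; the last joint's range is limited). The gripper opens to 91 mm and grips with 3 to 60 N. Pads are 32 mm wide; open, the fingers measure 118 mm over their backs; the gripper's body (76 mm by 178 mm) begins 60 mm behind the grasp point.
Start: joints at [1.083, 0.379, 1.734, -0, 1.028, -0.033], TCP at [0.308, 0.629, 0.183] pointing down, gripper open.
Joint ranges: [-2.77, 2.77], [-0.74, 2.19], [0, 2.66], [-1.06, 4.2], [0.31, 2.87], [-3.08, 3.08]. Speed limits (rad/s): [1.89, 1.89, 2.39, 3.14, 3.14, 3.14].

INTERFACE

Orientations are given as [roll, pitch, yaw] about the fixed x, y, z axes, in that order (R = Rz(yaw) Ry(pitch) Rx(roll)).
In Python, from cell import manip gives the robot as it stands. The module is installed in compiled form; this text tells all that it offers.
- The arm moves only by the tool play_rows, never from a script. Its argument "targets" is a list of rows, each a list of 2 entries, a list of its own where there are three numbers: the shift along the tool's x, y, z scaled (see below), then the turn about the tool's z scaled (see below). A call has 1 to 10 rows; each row is the pose to reach, as a shift and turn from the pose commanded when the call began, along the tool's axes at that moment; what a row does not reach only later rows make up. The controller multiplies each number of a shift by 8 cm and each number of a turn by 90 degrees. A row lasts 1/12 s, in which the tool goes at most 41.7 mm and 7.16 degrees, less where a joint would pass 70% of its speed; a pose out of reach is approached as far as the arm can. A call with a number of a shift or a turn outside -1 to 1 is refused whole. A call with a gripper value outside its range is refused whole. "hand" is the closure, from -1 (fully open) to 1 (shut), set as the call begins (left out, the last holds). The fingers move at their own pace and stop on an object; "squeeze" is the grip in N (left out, the last holds). Time passes only in rows, so rows that repeat a pose let the fingers close. It gives the time, the measured TCP pose, the force, the opening and the grip force at its end, in the units of the state.
- manip.get_obs(): the state, without advancing time (a new reading comes with each control period).
- manip.capture(name): name is "scene" or "top" or "wrist"; returns the picture (480x640x3 uint8, blue, green, red); there is no depth.
- manip.calibration(name): a dict with "vertical_fov" (degrees; the focal length in pixels is half the picture's height over the tangent of half this angle, whatever the lens; pixels are square), "cx", "cy" (the principal point, pixels), "R" (3x3) and "t" (3): a world point X has camera coordinates R X + t; the wrist camera has in their place "tool_from_camera" (4x4, takes a point from camera to tool coordinates, whose origin is the TCP and whose axes are the flange's). Camera axes: x right, y down, z forward; pixel columns grow to the right and rows downward; lengths in m; the calibration is good to about 2 mm. A picture is of the moment at which its call begins: read the wrist's pose just before it. calibration takes no time and is no camera call.
- manip.close_job(): hands the job in; it is judged then, once.
The state is a dict: "time_s": time; "joint_positions": joint angles; "dq": joint speeds; "joint_efforts": joint torques, N m; "eef_pos": TCP position; "eef_rot": TCP orientation; "ft_force": force on the tool from outside, world axes, zero at the start; "torque": the same for the moment, N m; "finger_gap": finger opening in m; "grasp_force": force on a finger pad.
Only numpy, scipy, OpenCV 4.12 (cv2) and the standard library are available. Lean on these libraries where they do the work, as an engineer would, in place of code of your own. Each camera call takes 0.05 s, during which the arm holds its last target. There are 200 camera calls.

TASK

Lay the five loose walnut ornaments out flat on the panel: the large rosette midway between the glued pyramid and dome, the small button centred on top of the rosette, the square tile midway between rosette and dome with its sides parallel to the panel's edges, and the round-ended leaf midway between rosette and pyramid, pointing straight across the panel. Lay the long crest bar lengthwise along the panel behind the rosette, centred on it, in the middle of the bare strip between the rosette and the panel's far edge. Set every piece down gently instead of dropping it, let go of everything, and leave the mallet and gouge where they are.

Things in the scene. Friction and masses are not known exactly. Their poses are not given: they have to be found in the camera images.
- panel: Pale wooden panel, 160 (x) x 440 (y) x 25 mm, flat on the bench, fixed; place and yaw vary. Origin: centre of its underside; top at 25 mm. +x is always towards its far long edge (away from the robot), y along its length. Pyramid and dome are glued on it at x = -30 mm, y = +165 and -165 mm (which at which end varies): their line lies 30 mm nearer the robot than the panel's middle.
- pyramid: Glued-down dark square block, 50 x 50 mm at the foot, stepped up to a point 31 mm high, near one end of the panel. Origin: centre of its underside, on the panel's top. Sides parallel to the panel's.
- dome: Glued-down dark round dome, 50 mm in diameter, 30 mm high, near the other end of the panel. Origin: centre of its underside, on the panel's top.
- rosette: Large flat disc, dark walnut, loose, starts flat on the bench between robot and panel in a row whose order varies; 62 mm in diameter, 18 mm thick, with a ring of pale petal marks near the rim and a flat top. About 40 g. Origin: centre of its underside, z up; any yaw.
- button: Small plain disc with a slightly domed top, dark walnut, loose, starts flat on the bench between robot and panel in a row whose order varies; 34 mm in diameter, 20 mm high (sides upright for the lower 14 mm), flat underneath. About 15 g. Origin: centre of its underside, z up; any yaw.
- tile: Square tile, dark walnut, loose, starts flat on the bench between robot and panel in a row whose order varies; 40 x 40 x 18 mm, with a pale diagonal cross on top. About 22 g. Origin: centre of its underside, x and y along its sides, z up.
- leaf: Oblong with half-round ends, dark walnut, loose, starts flat on the bench between robot and panel in a row whose order varies; 64 (x) x 28 (y) x 18 mm, straight parallel sides over the middle 36 mm, one pale line along its length. About 22 g. Origin: centre of its underside, x along its length, z up.
- crest: Long straight bar, dark walnut, loose, starts flat on the bench between robot and panel in a row whose order varies; 100 (x) x 22 (y) x 18 mm, with a row of seven pale dots on top. About 28 g. Origin: centre of its underside, x along its length, z up.
- mallet: Bystander: carver's mallet lying on the bench at the robot's left, round steel head 48 mm in diameter, wooden handle, 200 mm long, loose. Origin: on the bench under about the middle of its length, x towards the head.
- gouge: Bystander: carving gouge lying on the bench at the robot's right, wooden handle and steel blade, 230 mm long, loose. Origin: on the bench under about the middle of its length, x towards the blade's tip.

How it is judged:
By the outcome, as a careful person would: the job done as asked, in the order asked, and still so for the second after the job is handed in, with the robot touching nothing.
It also fails if it takes over 102 s, if anything falls off the work surface, if the arm or the gripper's body presses on something with over 40 N, if the wrist force passes 120 N, or if a joint passes its speed limit or range.

## Working session

There is one attempt and no reset: what is moved stays moved. The work goes in short steps, Python scripts to look and compute and a tool call to move; the robot and the scene stay as the last step left them, time stands still between calls to the robot, and variables do not carry over. Pictures are saved under pics/ and viewed, at most 17 in all, crops included, and the job is handed in when it is done.

Besides the shell and the picture viewer there is one more tool, called in YAML: its name, and indented under it one key for each argument. play_rows: Moves the arm, as the interface text tells. Shifts and turns lie within -1 to 1; 1 stands for 8 cm of shift or 90 degrees of turn. Its arguments: {"type":"object","properties":{"targets":{"type":"array","items":{"type":"array"}},"hand":{"type":"number"},"squeeze":{"type":"number"}},"required":["targets"]}

```bash
mkdir -p pics
python3 - <<'E'
from cell import manip
import cv2,numpy as np
o=manip.get_obs();print(o)
for n in("scene","top"):
    cv2.imwrite(f"pics/{n}0.png",manip.capture(n))
for n in("scene","top","wrist"):print(n,manip.calibration(n))
E
```

```text
{'time_s': 0.0, 'joint_positions': array([ 1.08269472e+00,  3.79403439e-01,  1.73475916e+00, -3.30912056e-06,
        1.02848732e+00, -3.33059759e-02]), 'dq': array([-7.78020419e-04,  1.73841445e-03, -7.90577121e-05,  1.78021879e-03,
       -1.59078881e-03, -1.27887194e-03]), 'joint_efforts': array([-4.87567318e-03, -7.63747430e+01, -4.34358466e+01,  6.48670667e-02,
        4.26612888e-02, -1.57674772e-04]), 'eef_pos': array([0.30731082, 0.62847562, 0.18250256]), 'eef_rot': array([-3.14053588e+00, -3.23758624e-05,  2.68679872e+00]), 'ft_force': array([0.00325511, 0.24827348, 0.26018194]), 'torque': array([-0.00885347,  0.05677106, -0.03129397]), 'grasp_force': 0.0, 'finger_gap': 0.0910324162034941}
scene {'vertical_fov': 43.42100746646672, 'cx': 321.4501301394894, 'cy': 228.52125053488604, 'R': array([[ 0.0388993 ,  0.99920054, -0.00922618],
       [ 0.78866632, -0.03637016, -0.61374478],
       [-0.61358967,  0.01659786, -0.78945058]]), 't': array([-0.02587147, -0.38020671,  1.83281732])}
top {'vertical_fov': 51.023226721595016, 'cx': 327.8882985234918, 'cy': 241.5422553597474, 'R': array([[-2.06985353e-03, -9.99962722e-01,  8.38279532e-03],
       [-9.84398526e-01,  5.62609278e-04, -1.75952341e-01],
       [ 1.75941066e-01, -8.61620693e-03, -9.84362993e-01]]), 't': array([0.02088711, 0.52363129, 0.97379096])}
wrist {'vertical_fov': 66.57681615988352, 'cx': 317.19700126564254, 'cy': 240.71971556478888, 'tool_from_camera': array([[-2.96254039e-04, -9.60502387e-01, -2.78271590e-01,
         7.90412001e-02],
       [ 9.99999812e-01, -4.33704717e-04,  4.32384897e-04,
        -8.89305476e-04],
       [-5.35994427e-04, -2.78271409e-01,  9.60502335e-01,
        -2.01987609e-01],
       [ 0.00000000e+00,  0.00000000e+00,  0.00000000e+00,
         1.00000000e+00]])}
```

View pics/top0.png

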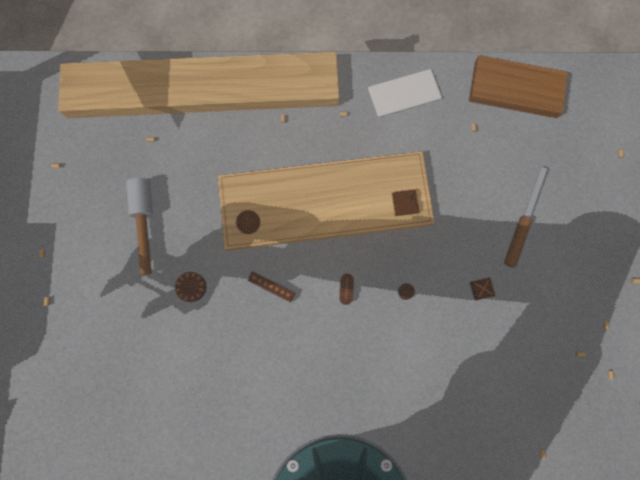

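View pics/scene0.png

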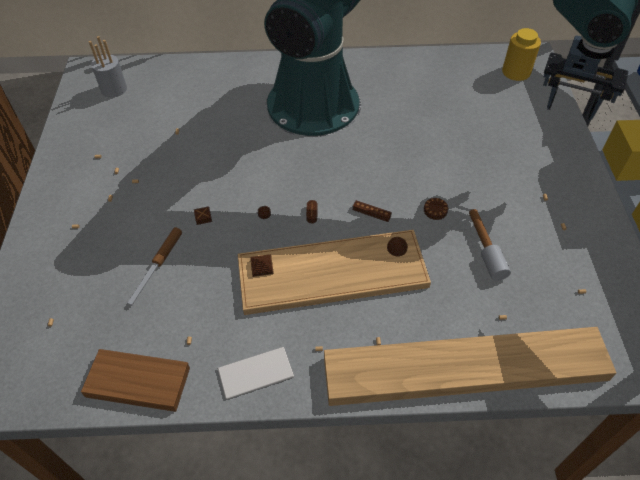

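```bash
cat > h.py <<'E'
from cell import manip
import cv2,numpy as np
def cam(n,obs=None):
    c=manip.calibration(n);f=240/np.tan(np.radians(c["vertical_fov"]/2))
    if n!="wrist":
        R=c["R"];o=-R.T@c["t"];D=R.T
    else:
        from scipy.spatial.transform import Rotation as Ro
        Rt=Ro.from_euler("xyz",obs["eef_rot"]).as_matrix();T=c["tool_from_camera"]
        D=Rt@T[:3,:3];o=obs["eef_pos"]+Rt@T[:3,3]
    return o,D,f,c["cx"],c["cy"]
def ray(C,p):
    o,D,f,cx,cy=C;p=np.atleast_2d(p).astype(float)
    d=np.c_[(p[:,0]-cx)/f,(p[:,1]-cy)/f,np.ones(len(p))]@D.T
    return o,d
def onz(C,p,z):
    o,d=ray(C,p);s=(z-o[2])/d[:,2];return o+d*s[:,None]
def meet(C1,p1,C2,p2):
    o1,d1=ray(C1,p1);o2,d2=ray(C2,p2)
    out=[]
    for a,b in zip(d1,d2):
        s=np.linalg.lstsq(np.c_[a,-b],o2-o1,rcond=None)[0]
        P,Q=o1+s[0]*a,o2+s[1]*b;out.append(np.r_[(P+Q)/2,np.linalg.norm(P-Q)])
    return np.array(out)
def blobs(im,thr=25,amin=60,amax=6000,rb=8,vmax=95):
    b,g,r=[im[...,i].astype(int) for i in range(3)]
    m=((r-b>rb)&(r<vmax)).astype(np.uint8)*255
    k=np.ones((3,3),np.uint8);m=cv2.morphologyEx(m,cv2.MORPH_CLOSE,np.ones((7,7),np.uint8));m=cv2.morphologyEx(m,cv2.MORPH_OPEN,k)
    cs,_=cv2.findContours(m,cv2.RETR_EXTERNAL,cv2.CHAIN_APPROX_NONE)
    return [c for c in cs if amin<cv2.contourArea(c)<amax],m
E
python3 - <<'E'
from h import *
for n,pts in(("top",[(247,222),(404,203),(190,287),(406,291),(482,288),(340,225),(300,180),(271,285)]),("scene",[(397,246),(261,265),(436,208),(202,215)])):
    im=cv2.imread(f"pics/{n}0.png");C=cam(n);print(C[0])
    print([im[y,x].tolist() for x,y in pts])
    bs,m=blobs(im)
    for c in bs:
        M=cv2.moments(c);p=(M["m10"]/M["m00"],M["m01"]/M["m00"]);print(n,np.round(p,1),cv2.contourArea(c),np.round(onz(C,p,.012)[0],3))
E
```

```text
[0.34417529 0.02898212 1.05052284]
[[39, 51, 71], [48, 63, 92], [45, 50, 67], [47, 52, 65], [45, 58, 82], [83, 114, 140], [111, 150, 179], [63, 89, 124]]
top [405.9 290.9] 177.5 [ 0.426 -0.141  0.012]
top [482.5 288.5] 362.0 [ 0.431 -0.3    0.012]
top [346.6 288. ] 338.5 [ 0.432 -0.019  0.012]
top [271.1 285.7] 449.0 [0.437 0.137 0.012]
top [189.9 286.4] 699.0 [0.436 0.304 0.012]
top [516.2 245.7] 531.5 [ 0.521 -0.376  0.012]
top [145.2 252.4] 307.5 [0.507 0.4   0.012]
top [247.7 221.7] 416.5 [0.572 0.189 0.012]
top [405.5 202.5] 461.0 [ 0.614 -0.146  0.012]
top [30.4 22.9] 2942.0 [1.033 0.692 0.012]
[ 1.42546038 -0.01839825  1.21333013]
[[15, 25, 42], [24, 32, 52], [15, 27, 47], [20, 30, 49]]
scene [414.  475.1] 61.0 [1.097 0.16  0.012]
scene [470.4 389.7] 1688.0 [0.931 0.301 0.012]
scene [140.8 398.2] 546.0 [ 0.921 -0.385  0.012]
scene [333.3 299.7] 600.5 [0.701 0.026 0.012]
scene [260.4 262.3] 511.5 [ 0.588 -0.145  0.012]
scene [397.4 244.5] 365.5 [0.55  0.192 0.012]
scene [166.9 246. ] 414.5 [ 0.529 -0.378  0.012]
scene [478.6 225.9] 281.0 [0.502 0.404 0.012]
scene [202.2 215.2] 223.5 [ 0.434 -0.298  0.012]
scene [263.7 211.9] 116.0 [ 0.431 -0.14   0.012]
scene [636.4 215.3] 108.0 [0.486 0.812 0.012]
scene [371.7 210.7] 360.5 [0.44  0.139 0.012]
scene [311.4 211.1] 203.5 [ 0.434 -0.017  0.012]
scene [435.4 208.3] 399.5 [0.439 0.304 0.012]
scene [621.1 156.4] 1297.5 [0.278 0.845 0.012]
scene [567.9  77.6] 69.5 [-0.068  0.797  0.012]
scene [ 18.2 140.1] 4031.5 [ 0.131 -0.85   0.012]
scene [ 4.1 62.2] 89.5 [-0.238 -0.994  0.012]
scene [39.4 58.9] 64.5 [-0.249 -0.883  0.012]
scene [100.1  52.4] 325.0 [-0.274 -0.691  0.012]
scene [519.2  59.2] 1103.0 [-0.168  0.669  0.012]
```

play_rows:
  targets:
    - [[-1,-0.9,0],0]
    - [[-1,-0.9,0],0]
    - [[-1,-0.9,0],0]
  hand: -1

```text
time_s: 0.35
eef_pos: [0.348, 0.526, 0.1824]
eef_rot: [-3.14, 0.0, 2.687]
ft_force: [0.7, -0.4, 0.6]
finger_gap: 0.0911
grasp_force: 0.0
```

play_rows:
  targets:
    - [[-1,-0.9,0],0]
    - [[-1,-0.9,0],0]
    - [[-1,-0.9,0],0]

```text
time_s: 0.6
eef_pos: [0.3884, 0.426, 0.1827]
eef_rot: [-3.14, -0.0, 2.686]
ft_force: [-0.2, 0.6, 1.4]
finger_gap: 0.0907
grasp_force: 0.0
```

play_rows:
  targets:
    - [[-1,-0.9,0],0]
    - [[-1,-0.9,0],0]
    - [[-1,-0.9,0],0]

```text
time_s: 0.85
eef_pos: [0.4286, 0.3263, 0.1829]
eef_rot: [-3.141, -0.0, 2.686]
ft_force: [0.7, -0.2, 0.2]
finger_gap: 0.0913
grasp_force: 0.0
```

play_rows:
  targets:
    - [[-1,-0.9,0],0]
    - [[-1,-0.9,0],0]
    - [[-1,-0.9,0],0]

```text
time_s: 1.1
eef_pos: [0.469, 0.2266, 0.183]
eef_rot: [-3.141, 0.0, 2.686]
ft_force: [0.1, 0.5, -0.3]
finger_gap: 0.0909
grasp_force: 0.0
```

play_rows:
  targets:
    - [[-1,-0.9,0],-0.369]
    - [[-1,-0.9,0],-0.369]
    - [[-1,-0.9,0],-0.369]
    - [[-1,-0.9,0],-0.369]
    - [[-1,-0.9,0],-0.369]
    - [[-1,-0.9,0],-0.369]
    - [[-1,-0.9,0],-0.369]
    - [[-1,-0.9,0],-0.369]

```text
time_s: 1.77
eef_pos: [0.5085, 0.13, 0.183]
eef_rot: [3.142, -0.0, -3.02]
ft_force: [-0.2, 0.4, -0.2]
finger_gap: 0.0915
grasp_force: 0.0
```

Run:
```python
from h import *
import pickle
o=manip.get_obs();im=manip.capture("wrist");cv2.imwrite("pics/w1.png",im);pickle.dump(o,open("w1.pkl","wb"));print(o["time_s"],o["eef_pos"],o["eef_rot"],o["dq"].max())
```

```text
1.7667 [0.50850392 0.12999121 0.18303291] [ 3.14158087e+00 -2.35614734e-04 -3.02007864e+00] 0.0031004435854334903
```

View pics/w1.png

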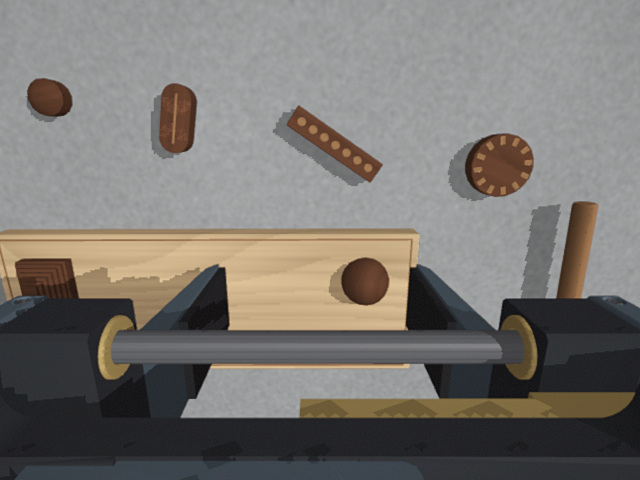

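play_rows:
  targets:
    - [[-0.2,-0.8,0],0]
    - [[-0.2,-0.8,0],0]

```text
time_s: 1.98
eef_pos: [0.533, 0.0677, 0.1833]
eef_rot: [-3.141, 0.001, -3.016]
ft_force: [0.5, 0.4, -0.5]
finger_gap: 0.0914
grasp_force: 0.0
```

play_rows:
  targets:
    - [[-0.2,-0.8,0],0]
    - [[-0.2,-0.8,0],0]

```text
time_s: 2.15
eef_pos: [0.5573, 0.0047, 0.1833]
eef_rot: [-3.141, 0.001, -3.018]
ft_force: [0.8, 1.2, -0.6]
finger_gap: 0.0911
grasp_force: 0.0
```

play_rows:
  targets:
    - [[-0.2,-0.8,0],0]
    - [[-0.2,-0.8,0],0]
    - [[-0.2,-0.8,0],0]
    - [[-0.2,-0.8,0],0]

```text
time_s: 2.48
eef_pos: [0.5803, -0.0554, 0.1829]
eef_rot: [3.141, -0.0, -3.02]
ft_force: [-0.3, 0.2, -0.8]
finger_gap: 0.0913
grasp_force: 0.0
```

Run:
```python
from h import *
import pickle
o=manip.get_obs();im=manip.capture("wrist");cv2.imwrite("pics/w2.png",im);pickle.dump(o,open("w2.pkl","wb"));print(o["time_s"],o["eef_pos"],o["eef_rot"],o["dq"].max())
w1=cv2.imread("pics/w1.png")
print([w1[y,x].tolist() for x,y in((49,97),(178,140),(335,155),(500,164),(365,281),(47,278),(130,250),(130,300),(300,300),(300,60),(545,240))])
```

```text
2.4833 [ 0.58034033 -0.05536471  0.18291785] [ 3.14146258e+00 -3.38405923e-04 -3.01997478e+00] 0.032391167638717154
[[45, 63, 96], [44, 64, 100], [49, 68, 104], [51, 69, 107], [49, 68, 104], [34, 47, 75], [137, 176, 204], [41, 39, 39], [133, 172, 199], [160, 161, 159], [109, 107, 107]]
```

View pics/w2.png

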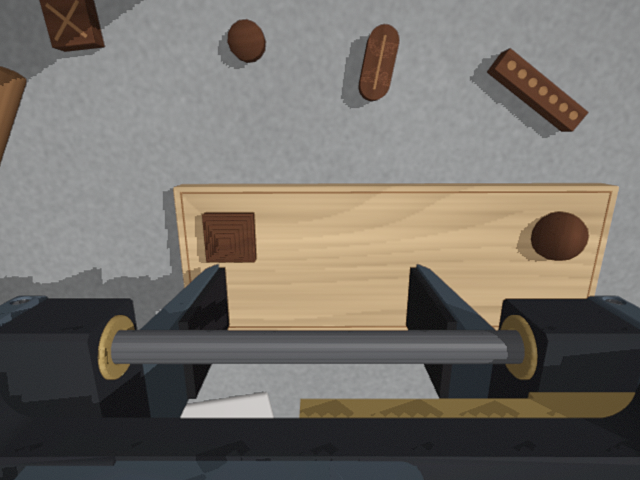

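```bash
cat >> h.py <<'E'
import pickle
from scipy.optimize import least_squares
def dark(im,amin=250,amax=9000):
    b,g,r=[im[...,i].astype(int) for i in range(3)]
    m=((r>1.35*b)&(b<75)).astype(np.uint8)*255
    m=cv2.morphologyEx(m,cv2.MORPH_OPEN,np.ones((3,3),np.uint8))
    cs,_=cv2.findContours(m,cv2.RETR_EXTERNAL,cv2.CHAIN_APPROX_NONE)
    return [c for c in cs if amin<cv2.contourArea(c)<amax],m
def cen(c):
    M=cv2.moments(c);return np.array([M["m10"]/M["m00"],M["m01"]/M["m00"]])
def rect(C,c,z):
    P=onz(C,c.reshape(-1,2),z)[:,:2];(x,y),(w,h),a=cv2.minAreaRect((P*1000).astype(np.float32));
    return np.round([x,y,w,h,a],1)
def load(k):
    o=pickle.load(open(k+".pkl","rb"));return cv2.imread(f"pics/{k}.png"),cam("wrist",o)
def marks(im,C,c,z):
    m=np.zeros(im.shape[:2],np.uint8);cv2.drawContours(m,[c],-1,255,-1);m=cv2.erode(m,np.ones((5,5)))
    q=np.argwhere((m>0)&(im[...,2]>135))[:,::-1]
    if len(q)<5:return None
    P=onz(C,q,z)[:,:2];u,s,v=np.linalg.svd(P-P.mean(0),full_matrices=False)
    return np.r_[np.round(P.mean(0)*1000,1),round(np.degrees(np.arctan2(v[0,1],v[0,0]))%180,1),len(q)]
E
python3 - <<'E'
from h import *
for k in("w1","w2"):
    im,C=load(k);print(k,C[0])
    for c in dark(im)[0]:
        x,y,w,h=cv2.boundingRect(c)
        print(np.round(cen(c),1),cv2.contourArea(c),(x,y,w,h),"mid",np.round(onz(C,cen(c),.009)[0,:2]*1000,1),"rect9",rect(C,c,.009),"marks",marks(im,C,c,.018))
i1,C1=load("w1");i2,C2=load("w2")
d1=[cen(c) for c in dark(i1)[0]];d2=[cen(c) for c in dark(i2)[0]]
for a in d1:
    for b in d2:
        r=meet(C1,a,C2,b)[0]
        if r[3]<.004 and -.01<r[2]<.07:print("meet",np.round(a),np.round(b),np.round(r*1000,1))
E
```

```text
w1 [0.42968935 0.11954581 0.38504013]
[477.2 406.5] 6478.0 (300, 392, 335, 26) mid [725.6 354.9] rect9 [724.6 340.1  36.9 408.5   6.9] marks None
[521.9 347.6] 1031.5 (501, 315, 37, 65) mid [638.4 386.9] rect9 [638.9 384.6  91.7  37.1  21.4] marks None
[121.3 324.7] 261.0 (108, 315, 27, 27) mid [664.5 -77.8] rect9 [667.3 -83.3  24.8  38.5  35.3] marks [656.2 -71.2 127.6  89. ]
[ 46.7 277.5] 2048.5 (15, 259, 64, 39) mid [ 615.8 -157.8] rect9 [ 616.8 -158.3   45.    63.2    6.9] marks None
[364.5 281. ] 1724.0 (341, 258, 48, 47) mid [577.6 190.7] rect9 [578.2 190.8  54.8  52.3   6.9] marks None
[574.7 248.5] 1844.0 (557, 202, 37, 97) mid [513.1 409.9] rect9 [516.8 410.7 109.2  23.4   7.8] marks None
[497.3 164.2] 2855.5 (466, 134, 67, 62) mid [436.1 304.1] rect9 [436.8 306.1  61.2  66.4  13.4] marks [436.  284.7 179.2 149. ]
[333.5 143.6] 2172.0 (287, 107, 94, 74) mid [436.1 137.1] rect9 [436.9 138.5 101.4  21.6  63.2] marks [436.3 137.3  63.2 377. ]
[176.9 118.1] 2086.0 (159, 84, 37, 69) mid [430.7 -17.8] rect9 [431.9 -17.6  33.6  64.4  86.5] marks [430.8 -16.9 176.9 110. ]
[49.1 97.2
[... 916 characters left out ...]
3.3] marks [435.8 137.6  63.3 371. ]
[378.3  62.2] 2060.0 (359, 25, 40, 76) mid [429.7 -16.4] rect9 [430.6 -16.5  29.   66.   86.8] marks [431.5 -16.6 176.8 112. ]
[246.1  40.4] 1164.5 (228, 20, 37, 42) mid [ 426.4 -140.7] rect9 [ 426.4 -140.5   35.6   31.8   53.1] marks None
[72.  24.1] 2513.5 (40, 0, 64, 51) mid [ 432.2 -299.4] rect9 [ 432.  -299.2   42.6   48.3   12.4] marks [ 440.9 -284.1   73.4   15. ]
meet [364. 281.] [559. 236.] [5.686e+02 1.864e+02 3.260e+01 5.000e-01]
meet [334. 144.] [537.  91.] [4.362e+02 1.370e+02 1.130e+01 2.000e-01]
meet [177. 118.] [378.  62.] [ 4.305e+02 -1.670e+01  1.220e+01  4.000e-01]
meet [49. 97.] [246.  40.] [ 4.263e+02 -1.409e+02  7.700e+00  3.000e-01]
```

Run:
```python
from h import *
i2,C2=load("w2");i1,C1=load("w1")
pick=lambda im,p:min(dark(im)[0],key=lambda c:np.hypot(*(cen(c)-p)))
p=rect(C2,pick(i2,(229,236)),.025);print("pyr",p)
D=[]
for im,C,q in((i1,C1,(364,281)),(i2,C2,(559,236))):
    P=onz(C,pick(im,q).reshape(-1,2),.025)[:,:2]*1000;f=C[0][:2]*1000
    u=f-P.mean(0);u/=np.hypot(*u);s=(P-P.mean(0))@u;P=P[s>.35*s.max()]
    r=least_squares(lambda x:np.hypot(*(P-x).T)-25,P.mean(0)-u*10);D.append(r.x);print("dome",r.x,np.abs(r.fun).max())
# panel mask edges
b,g,r=[i2[...,i].astype(int) for i in range(3)]
m=(r-b>35)&(r>110)
def line(pts):
    P=onz(C2,pts,.025)[:,:2]*1000;vx,vy,x,y=cv2.fitLine(P.astype(np.float32),cv2.DIST_HUBER,0,.01,.01).ravel();return np.array([x,y]),np.array([vx,vy])
near=[(x,150+np.argmax(m[150:230,x])-.5) for x in range(200,600,4)]
rt=[(560+np.max(np.nonzero(m[y,560:640])[0])+.5,y) for y in range(200,285,3)]
lf=[(150+np.argmax(m[y,150:215])-.5,y) for y in range(195,260,3)]
far=[(x,315+np.max(np.nonzero(m[315:340,x])[0])+.5) for x in range(240,400,4) if m[315:340,x].any()]
for n,l in(("near",near),("right",rt),("left",lf),("far",far)):
    a,v=line(l);print(n,np.round(a,1),round(float(np.degrees(np.arctan2(v[1],v[0]))%180),2), l[0],l[-1])
d=np.mean(D,0);y=d-p[:2];print("len",np.hypot(*y),"yaw",np.degrees(np.arctan2(-y[0],y[1])))
# tile in w2
c=pick(i2,(72,24));P=onz(C2,c.reshape(-1,2),.018)[:,:2]*1000
print(np.round(cv2.approxPolyDP(c,4,True).reshape(-1,2)).tolist())
print(np.round(onz(C2,cv2.approxPolyDP(c,4,True).reshape(-1,2),.018)[:,:2]*1000).tolist())
```

```text
pyr [ 612.5 -142.5   53.1   53.1    6.9]
dome [570.46925414 187.15396044] 0.8390796559526166
dome [569.77395466 187.94745116] 0.9594305782154287
near [537.9  15.4] 96.94 (200, np.float64(183.5)) (596, np.float64(182.5))
right [566.4 241.6] 7.16 (np.float64(615.5), 200) (np.float64(596.5), 284)
left [ 613.1 -194.9] 7.01 (np.float64(173.5), 195) (np.float64(180.5), 258)
far [707.6 -45.6] 96.43 (240, np.float64(329.5)) (396, np.float64(330.5))
len 332.7602692820457 yaw 7.316724398696889
[[40, 0], [53, 47], [103, 46], [92, 0]]
[[418.0, -320.0], [455.0, -312.0], [448.0, -267.0], [413.0, -275.0]]
```

play_rows:
  targets:
    - [[0.25,0.936,0],0]
    - [[0.25,0.936,0],0]
    - [[0.25,0.936,0],0]

```text
time_s: 2.78
eef_pos: [0.5482, 0.0217, 0.1827]
eef_rot: [3.141, -0.002, -3.015]
ft_force: [-0.2, -1.3, 0.2]
finger_gap: 0.0912
grasp_force: 0.0
```

play_rows:
  targets:
    - [[0.25,0.936,0],0]
    - [[0.25,0.936,0],0]
    - [[0.25,0.936,0],0]

```text
time_s: 3.03
eef_pos: [0.5192, 0.0934, 0.183]
eef_rot: [3.141, -0.001, -3.014]
ft_force: [0.9, -0.4, -0.7]
finger_gap: 0.0913
grasp_force: 0.0
```

play_rows:
  targets:
    - [[0.25,0.936,0],0]
    - [[0.25,0.936,0],0]
    - [[0.25,0.936,0],0]

```text
time_s: 3.28
eef_pos: [0.4902, 0.165, 0.1831]
eef_rot: [3.141, -0.0, -3.014]
ft_force: [0.7, -0.5, 0.2]
finger_gap: 0.0913
grasp_force: 0.0
```

play_rows:
  targets:
    - [[0.25,0.936,0],0]
    - [[0.25,0.936,0],0]
    - [[0.25,0.936,0],0]

```text
time_s: 3.53
eef_pos: [0.4613, 0.2366, 0.1833]
eef_rot: [3.141, -0.0, -3.014]
ft_force: [0.8, -0.8, -0.4]
finger_gap: 0.0911
grasp_force: 0.0
```

play_rows:
  targets:
    - [[0.25,0.936,1],0]
    - [[0.25,0.936,1],0]
    - [[0.25,0.936,1],0]
    - [[0.25,0.936,1],0]
    - [[0.25,0.936,1],0]
    - [[0.25,0.936,1],0]

```text
time_s: 4.03
eef_pos: [0.4346, 0.3043, 0.1037]
eef_rot: [3.142, 0.0, -3.016]
ft_force: [-0.3, 0.0, -0.1]
finger_gap: 0.0912
grasp_force: 0.0
```

```bash
cat >> h.py <<'E'
c7,s7=np.cos(np.radians(7)),np.sin(np.radians(7))
def pan(X):X=np.atleast_2d(X)[:,:2];return np.c_[c7*X[:,0]+s7*X[:,1],-s7*X[:,0]+c7*X[:,1]]
def snap(k):
    o=manip.get_obs();im=manip.capture("wrist");cv2.imwrite(f"pics/{k}.png",im);pickle.dump(o,open(k+".pkl","wb"))
    print(round(o["time_s"],2),"tcp pan",np.round(pan(o["eef_pos"])[0]*1000,1),"z",round(o["eef_pos"][2]*1000,1),"yaw",round(np.degrees(o["eef_rot"][2]),2))
    C=cam("wrist",o)
    for c in dark(im)[0]:
        if cen(c)[1]<390:
            mk=marks(im,C,c,.018);print(np.round(cen(c)),cv2.contourArea(c),"mid pan",np.round(pan(onz(C,cen(c),.009))[0]*1000,1),"rect",rect(C,c,.009)[2:],mk)
E
python3 -c "
from h import *
snap('w3')"
```

```text
4.03 tcp pan [468.4 249.1] z 103.7 yaw -172.81
[522. 348.] 1001.5 mid pan [577.6 437.9] rect [72.4 29.1 21.6] [530.7 514.4   4.1   6. ]
[317. 234.] 3741.5 mid pan [469.  248.5] rect [63.6 61.8 13.9] [419.  299.9 105.  281. ]
[114. 210.] 4182.5 mid pan [449.   80.9] rect [104.8  29.   63.2] [436.7 137.1  63.2 522. ]
```

play_rows:
  targets:
    - [[-0.01,0,0.5],0]
    - [[-0.01,0,1],0]
    - [[-0.01,0,1],0]
    - [[-0.01,0,1],0]

```text
time_s: 4.42
eef_pos: [0.4347, 0.3033, 0.023]
eef_rot: [-3.14, -0.003, -3.018]
ft_force: [-0.0, 0.2, -0.1]
finger_gap: 0.091
grasp_force: 0.0
```

play_rows:
  targets:
    - [[0,0,0.1],0]
    - [[0,0,0.2],0]
    - [[0,0,0.245],0]
    - [[0,0,0.245],0]
    - [[0,0,0.245],0]

```text
time_s: 4.83
eef_pos: [0.4355, 0.3045, 0.0041]
eef_rot: [3.141, 0.001, -3.017]
ft_force: [-0.1, -0.5, -0.1]
finger_gap: 0.091
grasp_force: 0.0
```

play_rows:
  targets:
    - [[0,0,0],0]
    - [[0,0,0],0]
    - [[0,0,0],0]
    - [[0,0,0],0]
    - [[0,0,0],0]
    - [[0,0,0],0]
    - [[0,0,0],0]
  hand: 1
  squeeze: 20

```text
time_s: 5.42
eef_pos: [0.4352, 0.3044, 0.0035]
eef_rot: [-3.142, -0.0, -3.017]
ft_force: [-0.2, 0.1, 0.2]
finger_gap: 0.0476
grasp_force: 0.0
```

```bash
python3 -c "
from h import *
snap('w4');o=manip.get_obs();print(o['finger_gap'],o['grasp_force'])"
```

```text
5.42 tcp pan [469. 249.] z 3.5 yaw -172.84
[429. 347.] 558.0 mid pan [513.9 316.7] rect [45.5 11.2 14.1] [462.6 375.6  12.2   5. ]
[317. 280.] 8056.0 mid pan [469.9 248.3] rect [63.3 57.2  7.1] [416.3 304.4  90.1 518. ]
[ 53. 262.] 6133.5 mid pan [459.7  98.1] rect [71.4 33.5 63.2] [442.9 148.9  63.  505. ]
0.043423731060601656 0.0
```

View pics/w4.png

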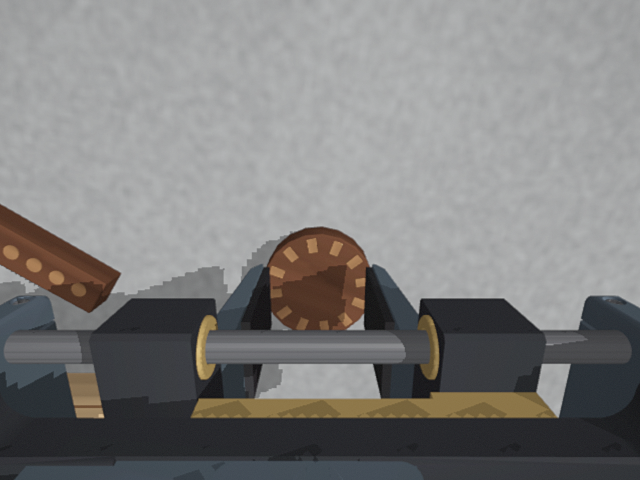

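play_rows:
  targets:
    - [[0,0,0],0]
    - [[0,0,0],0]
    - [[0,0,0],0]

```text
time_s: 5.72
eef_pos: [0.4352, 0.3043, 0.0035]
eef_rot: [-3.142, -0.0, -3.017]
ft_force: [0.7, 0.1, -0.2]
finger_gap: 0.0234
grasp_force: 0.0
```

```bash
python3 -c "
from h import *
snap('w5');o=manip.get_obs();print(o['finger_gap'],o['grasp_force'],o['ft_force'])"
```

```text
5.72 tcp pan [469. 249.] z 3.5 yaw -172.85
[378. 348.] 349.5 mid pan [514.8 286. ] rect [44.9  7.2 10.7] None
[317. 273.] 5782.0 mid pan [466.1 248.3] rect [56.9 66.2 70.7] [415.3 298.7 105.1 382. ]
[ 53. 262.] 6140.5 mid pan [459.7  98.1] rect [71.4 33.5 63.2] [443.4 150.   64.1 512. ]
0.019740529215357072 0.0 [0.14088569 0.32848779 0.55263014]
```

View pics/w5.png

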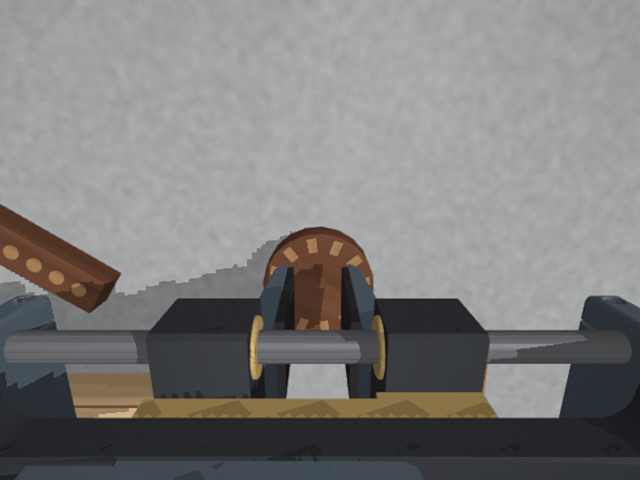

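```bash
python3 -c "
from h import *
im=manip.capture('scene');cv2.imwrite('pics/s5.png',im)
cv2.imwrite('pics/s5c.png',cv2.resize(im[130:280,360:560],None,fx=4,fy=4,interpolation=cv2.INTER_CUBIC))
C=cam('scene');o=manip.get_obs();c=manip.calibration('scene')
for dz in(0,.015,.03,.06):
  X=c['R']@(o['eef_pos']+[0,0,dz])+c['t'];print(dz,C[2]*X[0]/X[2]+C[3],C[2]*X[1]/X[2]+C[4])
"
```

```text
0 434.8949509129262 209.21634354935546
0.015 435.7045899394946 205.50358642439946
0.03 436.5266451242308 201.73389259285054
0.06 438.20916420324045 194.0183743267118
```

View pics/s5c.png

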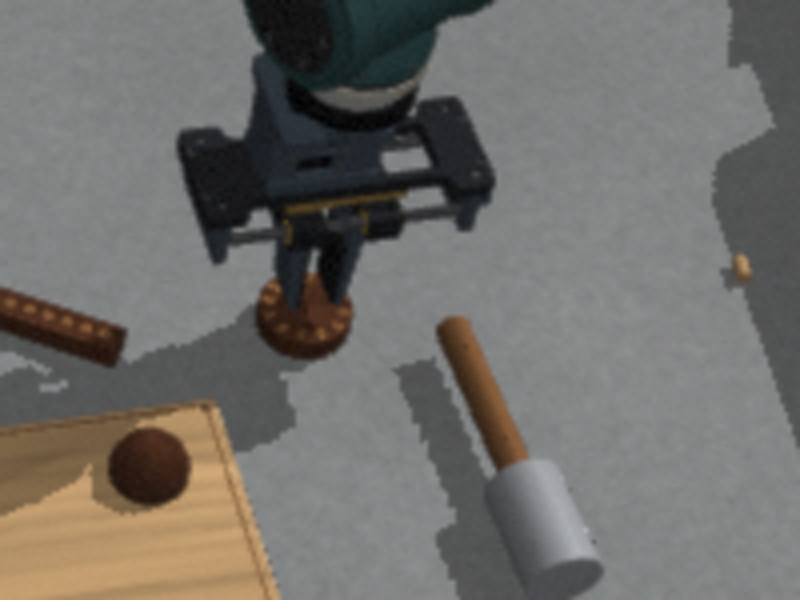

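play_rows:
  targets:
    - [[0,0,0],0]
    - [[0,0,0],0]
    - [[0,0,0],0]
    - [[0,0,0],0]
    - [[0,0,0],0]
    - [[0,0,0],0]
    - [[0,0,0],0]
    - [[0,0,0],0]
    - [[0,0,0],0]
    - [[0,0,0],0]
  hand: -0.7

```text
time_s: 6.65
eef_pos: [0.4352, 0.3043, 0.0035]
eef_rot: [3.142, 0.0, -3.017]
ft_force: [-0.3, 0.1, -0.2]
finger_gap: 0.0769
grasp_force: 0.0
```

```bash
python3 -c "
from h import *
o=manip.get_obs();print(o['finger_gap'],o['eef_pos'],o['ft_force'])
snap('w6');im=manip.capture('scene');cv2.imwrite('pics/s6.png',im)
w=cv2.imread('pics/w6.png');cv2.imwrite('pics/x6.png',np.vstack([cv2.resize(w[220:420,180:460],(780,557)),]))
"
```

```text
0.07693782868232167 [0.43519696 0.30433745 0.00352976] [-0.3106321   0.09869812 -0.22508089]
6.65 tcp pan [469. 249.] z 3.5 yaw -172.85
[490. 347.] 816.5 mid pan [513.9 354.5] rect [47.1 16.8 19.3] None
[318. 280.] 8902.0 mid pan [470.4 248.8] rect [63.3 63.4  7.1] [419.2 299.7 105.2 629. ]
[ 51. 260.] 5735.5 mid pan [458.2  97.1] rect [71.5 33.4 63.2] [442.6 148.4  64.1 472. ]
```

View pics/x6.png

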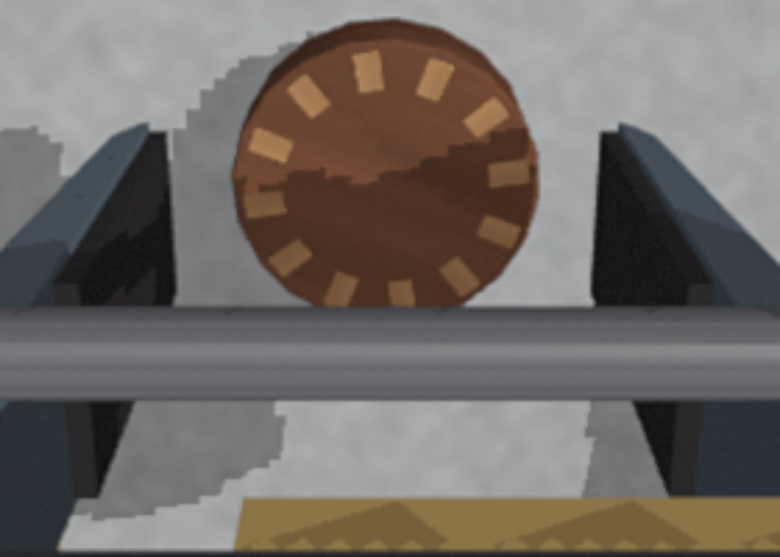

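play_rows:
  targets:
    - [[0,0,0.15],0]
    - [[0,0,0.25],0]
    - [[0,0,0.3],0]
    - [[0,0,0.3],0]

```text
time_s: 7.08
eef_pos: [0.4343, 0.3038, -0.022]
eef_rot: [-3.141, -0.002, -3.017]
ft_force: [0.1, 0.3, -1.2]
finger_gap: 0.0778
grasp_force: 0.0
```

play_rows:
  targets:
    - [[0,0,0.025],0]
    - [[0,0,0.05],0]
    - [[0,0,0.05],0]

```text
time_s: 7.33
eef_pos: [0.4351, 0.3043, -0.0247]
eef_rot: [-3.142, -0.0, -3.017]
ft_force: [-0.1, -0.0, 0.4]
finger_gap: 0.0774
grasp_force: 0.0
```

```bash
python3 -c "
from h import *
snap('w7');
w=cv2.imread('pics/w7.png');cv2.imwrite('pics/x7.png',cv2.resize(w[220:420,180:460],(780,557)))
"
```

```text
7.33 tcp pan [469. 249.] z -24.7 yaw -172.85
[492. 346.] 843.5 mid pan [495.6 339.9] rect [40.5 14.3 20.5] None
[ 34. 280.] 2884.0 mid pan [458.6 108.3] rect [44.2 33.1 83.6] None
```

View pics/x7.png

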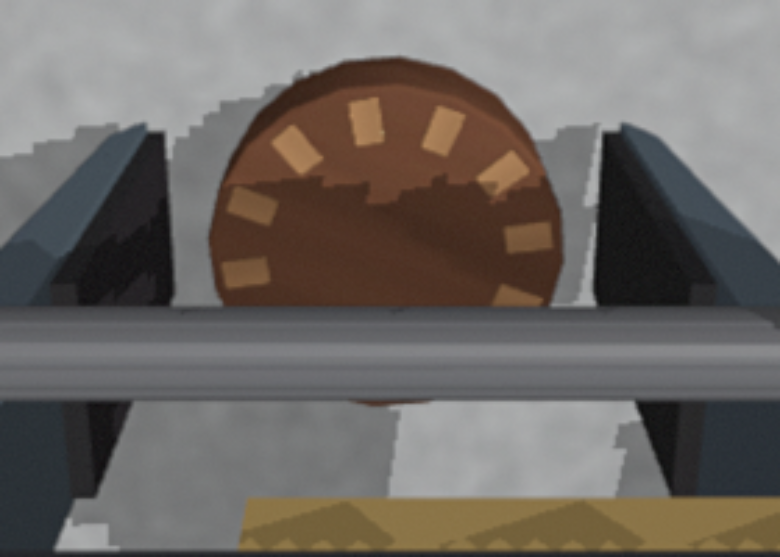

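play_rows:
  targets:
    - [[0,0,0.02],0]
    - [[0,0,0.04],0]
    - [[0,0,0.04],0]
  hand: 1
  squeeze: 20

```text
time_s: 7.63
eef_pos: [0.4351, 0.3043, -0.0278]
eef_rot: [-3.142, -0.0, -3.017]
ft_force: [-0.0, -0.5, -0.6]
finger_gap: 0.0612
grasp_force: 20.0
```

play_rows:
  targets:
    - [[0,0,0],0]
    - [[0,0,0],0]
    - [[0,0,0],0]

```text
time_s: 7.88
eef_pos: [0.4352, 0.3044, -0.0276]
eef_rot: [3.142, 0.0, -3.017]
ft_force: [0.2, 0.2, -0.8]
finger_gap: 0.0617
grasp_force: 20.0
```

play_rows:
  targets:
    - [[0,0,-0.2],0]
    - [[0,0,-0.6],0]
    - [[0,0,-1],0]
    - [[0,0,-1],0]

```text
time_s: 8.22
eef_pos: [0.4378, 0.306, 0.0573]
eef_rot: [3.139, 0.006, -3.017]
ft_force: [1.7, -0.1, 1.1]
finger_gap: 0.0613
grasp_force: 20.0
```

play_rows:
  targets:
    - [[-0.3,-0.9,-0.25],0]
    - [[-0.3,-0.9,-0.25],0]
    - [[-0.3,-0.9,-0.25],0]

```text
time_s: 8.47
eef_pos: [0.4704, 0.2329, 0.074]
eef_rot: [3.141, 0.002, -3.019]
ft_force: [-0.5, 1.0, 0.3]
finger_gap: 0.0617
grasp_force: 20.0
```

play_rows:
  targets:
    - [[-0.4,-0.94,0],0]
    - [[-0.4,-0.94,0],0]
    - [[-0.4,-0.94,0],0]

```text
time_s: 8.72
eef_pos: [0.5118, 0.1615, 0.0726]
eef_rot: [-3.141, 0.001, -3.019]
ft_force: [-0.4, 0.2, 1.1]
finger_gap: 0.0611
grasp_force: 20.0
```

play_rows:
  targets:
    - [[-0.4,-0.94,0],0]
    - [[-0.4,-0.94,0],0]
    - [[-0.4,-0.94,0],0]

```text
time_s: 8.97
eef_pos: [0.5532, 0.0907, 0.0726]
eef_rot: [-3.141, 0.002, -3.02]
ft_force: [0.7, 0.5, -0.1]
finger_gap: 0.0616
grasp_force: 20.0
```

play_rows:
  targets:
    - [[-0.4,-0.94,0],0]
    - [[-0.4,-0.94,0],0]
    - [[-0.4,-0.94,0],0]
    - [[-0.4,-0.94,0],0]
    - [[-0.4,-0.94,0],0]

```text
time_s: 9.38
eef_pos: [0.5908, 0.0241, 0.0719]
eef_rot: [3.141, -0.001, -3.018]
ft_force: [0.3, 1.2, -0.6]
finger_gap: 0.0613
grasp_force: 20.0
```

```bash
cat >> h.py <<'E'
def go(x,y,z,yaw=None):
    "shift (units) from measured pose to panel-frame x,y mm and eef z mm"
    o=manip.get_obs();d=np.array([x,y])-pan(o["eef_pos"])[0]*1000;a=np.radians(7);Y=o["eef_rot"][2]-a
    tx=np.array([np.cos(Y),np.sin(Y)]);ty=np.array([np.sin(Y),-np.cos(Y)])
    print("t",round(o["time_s"],2),"pan",np.round(pan(o["eef_pos"])[0]*1000,1),"z",np.round(o["eef_pos"][2]*1000,1),"yawpan",round(np.degrees(Y)%360,2),"gap",round(o["finger_gap"]*1000,1))
    print("  shift units",np.round([d@tx/80,d@ty/80,-(z-o["eef_pos"][2]*1000)/80],3),"" if yaw is None else f"turn {-(((yaw-np.degrees(Y)+180)%360)-180)/90:.3f}")
E
python3 -c "
from h import *
go(588.3,-48.9,-2.2,180);snap('w8')
i1,C1=load('w1');i2,C2=load('w2');print(meet(C1,(417,232),C2,(616,187)))"
```

```text
t 9.38 pan [589.3 -48. ] z 71.9 yawpan 180.11 gap 61.3
  shift units [ 0.013 -0.011  0.926] turn 0.001
9.38 tcp pan [589.3 -48. ] z 71.9 yaw -172.89
[458. 347.] 696.5 mid pan [677.4  67.8] rect [62.3 19.  16.7] None
[555. 251.] 4506.0 mid pan [594.9 132.3] rect [65.3 54.1 66. ] None
[ 78. 251.] 5764.0 mid pan [ 595.1 -230.4] rect [56.7 63.2  7.1] None
[526.  45.] 6671.5 mid pan [453.  88.] rect [104.3  28.9  63.3] [439.  143.8  63.2 846. ]
[281.  25.] 2038.5 mid pan [441.6 -72. ] rect [31.  31.7  7.1] None
[[0.51374943 0.23377799 0.02254593 0.00280563]]
```

```bash
cat >> h.py <<'E'
def pd(k,z=.025):
    im,C=load(k);f=pan(C[0])[0]*1000
    for c in dark(im)[0]:
        P=pan(onz(C,c.reshape(-1,2),z))*1000;m=P.mean(0)
        if abs(m[0]-588)>20 or cv2.contourArea(c)<1200:continue
        s=f-m;u=s/np.hypot(*s);q=(P-m)@u;N=P[q>.35*q.max()]
        r=least_squares(lambda x:np.hypot(*(N-x).T)-25,m)
        e=[np.percentile(P[:,0],2),np.percentile(P[:,0],98),np.percentile(P[:,1],2),np.percentile(P[:,1],98)]
        print(k,"m",np.round(m,1),"disc25",np.round(r.x,1),round(np.abs(r.fun).max(),1),"extent",np.round(e,1),"camfoot",np.round(f))
E
python3 -c "
from h import *
pd('w2');pd('w8')"
```

```text
w2 m [ 590.  -216.2] disc25 [ 586.2 -212.2] 6.0 extent [ 564.   617.1 -242.5 -189.7] camfoot [ 490. -126.]
w2 m [589.8 121. ] disc25 [588.4 117.1] 1.0 extent [564.4 615.4  92.3 150.3] camfoot [ 490. -126.]
w8 m [590.3 121.4] disc25 [588.6 116.9] 0.8 extent [563.9 616.4  92.  151.1] camfoot [510. -49.]
w8 m [ 590.3 -219.5] disc25 [ 588.3 -210.7] 7.7 extent [ 564.3  617.6 -249.  -190. ] camfoot [510. -49.]
```

play_rows:
  targets:
    - [[0.007,-0.003,0.3],0]
    - [[0.007,-0.003,0.6],0]
    - [[0.007,-0.003,0.8],0]
    - [[0.007,-0.003,0.88],0]
    - [[0.007,-0.003,0.91],0]
    - [[0.007,-0.003,0.925],0]
    - [[0.007,-0.003,0.93],0]
    - [[0.007,-0.003,0.93],0]

```text
time_s: 10.1
eef_pos: [0.5914, 0.0239, -0.0012]
eef_rot: [-3.141, 0.001, -3.017]
ft_force: [-0.2, 0.3, -0.6]
finger_gap: 0.0618
grasp_force: 20.0
```

```bash
python3 -c "
from h import *
go(588.7,-48.2,-2.7,180);print(manip.get_obs()['ft_force'])"
```

```text
t 10.1 pan [589.9 -48.4] z -1.2 yawpan 180.16 gap 61.8
  shift units [0.014 0.002 0.019] turn 0.002
[-0.22948815  0.26186203 -0.57463528]
```

play_rows:
  targets:
    - [[0.014,0.002,0.01],0]
    - [[0.014,0.002,0.018],0]
    - [[0.014,0.002,0.018],0]

```text
time_s: 10.35
eef_pos: [0.5898, 0.0238, -0.0029]
eef_rot: [-3.142, 0.0, -3.017]
ft_force: [-2.1, 0.9, 6.4]
finger_gap: 0.0616
grasp_force: 20.0
```

```bash
python3 -c "
from h import *
go(588.7,-48.2,-2.7,180);print(manip.get_obs()['ft_force'])"
```

```text
t 10.35 pan [588.3 -48.3] z -2.9 yawpan 180.15 gap 61.6
  shift units [-0.005  0.001 -0.002] turn 0.002
[-2.07166996  0.9086239   6.40717892]
```

play_rows:
  targets:
    - [[0,0,0],0]
    - [[0,0,0],0]
    - [[0,0,0],0]
  hand: -0.54

```text
time_s: 10.6
eef_pos: [0.5897, 0.0237, -0.0034]
eef_rot: [-3.142, 0.0, -3.017]
ft_force: [0.1, 0.7, -0.6]
finger_gap: 0.0701
grasp_force: 0.0
```

play_rows:
  targets:
    - [[0,0,-0.3],0]
    - [[0,0,-0.8],0]
    - [[0,0,-1],0]
    - [[0,0,-1],0]

```text
time_s: 10.93
eef_pos: [0.5922, 0.0237, 0.0805]
eef_rot: [-3.141, 0.006, -3.017]
ft_force: [0.5, -0.0, 0.4]
finger_gap: 0.0702
grasp_force: 0.0
```

play_rows:
  targets:
    - [[0.76,-0.6,0],0]
    - [[0.76,-0.6,0],0]
    - [[0.76,-0.6,0],0]

```text
time_s: 11.18
eef_pos: [0.5306, -0.0337, 0.0751]
eef_rot: [3.141, -0.004, -3.018]
ft_force: [-0.1, 0.1, 0.1]
finger_gap: 0.0701
grasp_force: 0.0
```

play_rows:
  targets:
    - [[0.76,-0.6,0],0]
    - [[0.76,-0.6,0],0]
    - [[0.76,-0.6,0],0]

```text
time_s: 11.43
eef_pos: [0.4765, -0.0887, 0.0752]
eef_rot: [3.141, -0.003, -3.019]
ft_force: [-0.8, 0.6, -0.4]
finger_gap: 0.0703
grasp_force: 0.0
```

play_rows:
  targets:
    - [[0.76,-0.6,0],0]
    - [[0.76,-0.6,0],0]
    - [[0.76,-0.6,0],0]
    - [[0.76,-0.6,0],0]
    - [[0.76,-0.6,0],0]

```text
time_s: 11.85
eef_pos: [0.427, -0.1418, 0.0763]
eef_rot: [3.142, 0.0, -3.018]
ft_force: [-0.1, -0.1, -0.0]
finger_gap: 0.0704
grasp_force: 0.0
```

```bash
python3 -c "
from h import *
snap('w9');go(406.1,-190.5,-28,180)"
```

```text
11.85 tcp pan [ 406.5 -192.8] z 76.3 yaw -172.89
[476. 347.] 671.5 mid pan [498.2 -60.2] rect [63.8 20.1 18.6] None
[158. 325.] 268.0 mid pan [ 477.7 -323.8] rect [11.5 27.9 57. ] None
[ 30. 284.] 967.5 mid pan [ 440.9 -421.1] rect [23.6 43.  14.8] None
[625. 270.] 918.0 mid pan [429.2  48.7] rect [41.3 23.7 63.3] None
[476. 264.] 2779.0 mid pan [423.7 -69. ] rect [36.3 65.4 87. ] [435.  -13.5 169.9 136. ]
[319. 242.] 1473.5 mid pan [ 406.4 -191.8] rect [35.2 32.4  7.1] None
[110. 224.] 3328.5 mid pan [ 392.2 -350. ] rect [42.3 48.7 12.6] None
t 11.9 pan [ 406.8 -192.6] z 76.4 yawpan 180.16 gap 70.4
  shift units [0.009 0.026 1.305] turn 0.002
```

play_rows:
  targets:
    - [[0.005,0.02,0.4],0]
    - [[0.005,0.02,0.8],0]
    - [[0.005,0.02,1],0]
    - [[0.005,0.02,1],0]

```text
time_s: 12.23
eef_pos: [0.4246, -0.1388, -0.0064]
eef_rot: [3.139, -0.004, -3.015]
ft_force: [-0.3, 0.1, -0.4]
finger_gap: 0.0702
grasp_force: 0.0
```

play_rows:
  targets:
    - [[0,0,0.15],0]
    - [[0,0,0.25],0]
    - [[0,0,0.3],0]
    - [[0,0,0.305],0]
    - [[0,0,0.305],0]

```text
time_s: 12.65
eef_pos: [0.4264, -0.1403, -0.0275]
eef_rot: [-3.141, 0.0, -3.016]
ft_force: [-0.2, 0.3, 0.2]
finger_gap: 0.0701
grasp_force: 0.0
```

play_rows:
  targets:
    - [[0,0,0],0]
    - [[0,0,0],0]
    - [[0,0,0],0]
    - [[0,0,0],0]
    - [[0,0,0],0]
    - [[0,0,0],0]
    - [[0,0,0],0]
    - [[0,0,0],0]
  hand: 1
  squeeze: 15

```text
time_s: 13.32
eef_pos: [0.4261, -0.1404, -0.0278]
eef_rot: [-3.142, 0.0, -3.017]
ft_force: [-1.0, 0.7, 3.7]
finger_gap: 0.0327
grasp_force: 15.0
```

```bash
python3 -c "
from h import *
go(588.4,-48.2,76);print(manip.get_obs()['grasp_force'])"
```

```text
t 13.32 pan [ 405.8 -191.2] z -27.8 yawpan 180.15 gap 32.7
  shift units [-2.288  1.782 -1.298] 
15.00038477126509
```

play_rows:
  targets:
    - [[0,0,-0.2],0]
    - [[0,0,-0.6],0]
    - [[0,0,-1],0]
    - [[0,0,-1],0]

```text
time_s: 13.65
eef_pos: [0.4286, -0.1414, 0.0566]
eef_rot: [-3.139, 0.005, -3.017]
ft_force: [1.1, -0.9, 0.6]
finger_gap: 0.0331
grasp_force: 15.0
```

play_rows:
  targets:
    - [[-0.763,0.594,-0.2],0]
    - [[-0.763,0.594,-0.2],0]
    - [[-0.763,0.594,-0.2],0]

```text
time_s: 13.9
eef_pos: [0.4854, -0.0834, 0.07]
eef_rot: [-3.14, 0.005, -3.015]
ft_force: [1.0, -0.6, -0.4]
finger_gap: 0.0329
grasp_force: 15.0
```

play_rows:
  targets:
    - [[-0.763,0.594,0],0]
    - [[-0.763,0.594,0],0]
    - [[-0.763,0.594,0],0]

```text
time_s: 14.15
eef_pos: [0.5392, -0.0281, 0.0685]
eef_rot: [-3.141, 0.003, -3.015]
ft_force: [0.1, -0.8, -1.2]
finger_gap: 0.0329
grasp_force: 15.0
```

play_rows:
  targets:
    - [[-0.763,0.594,0],0]
    - [[-0.763,0.594,0],0]
    - [[-0.763,0.594,0],0]
    - [[-0.763,0.594,0],0]
    - [[-0.763,0.594,0],0]
    - [[-0.763,0.594,0],0]

```text
time_s: 14.65
eef_pos: [0.5888, 0.0232, 0.0677]
eef_rot: [3.142, -0.001, -3.017]
ft_force: [-0.7, -0.1, 0.0]
finger_gap: 0.0329
grasp_force: 15.0
```

```bash
python3 -c "
from h import *
snap('w10');pd('w10');go(588.1,-48.3,16.2,180)
w=cv2.imread('pics/w10.png');cv2.imwrite('pics/x10.png',cv2.resize(w[200:400,180:460],(780,557)))"
```

```text
14.65 tcp pan [587.2 -48.7] z 67.7 yaw -172.88
[399. 348.] 447.0 mid pan [673.5  17.1] rect [59.8 12.5 12.8] None
[559. 256.] 4655.0 mid pan [595.2 132.6] rect [65.  54.7 87.2] None
[ 76. 256.] 5941.5 mid pan [ 595.3 -230.7] rect [57.  63.4  7.1] None
[317. 272.] 7684.0 mid pan [608.  -49.5] rect [92.8 68.7  7.1] [580.8  19.3 105.2 435. ]
[530.  46.] 6951.0 mid pan [452.7  87.7] rect [104.4  28.9  63.3] [439.  143.7  63.3 863. ]
[282.  26.] 2154.5 mid pan [441.2 -71.9] rect [31.7 32.   7.1] None
w10 m [590.4 121.3] disc25 [588.5 116.9] 0.8 extent [563.6 616.9  92.  151.4] camfoot [508. -50.]
w10 m [ 590.4 -219.6] disc25 [ 588.  -210.9] 7.7 extent [ 564.1  617.7 -249.3 -190. ] camfoot [508. -50.]
w10 m [603.5 -48.1] disc25 [584.2 -49.3] 6.7 extent [560.3 647.5 -80.6 -17.7] camfoot [508. -50.]
t 14.7 pan [587.4 -48.8] z 67.8 yawpan 180.11 gap 33.0
  shift units [-0.009  0.007  0.645] turn 0.001
```

View pics/x10.png

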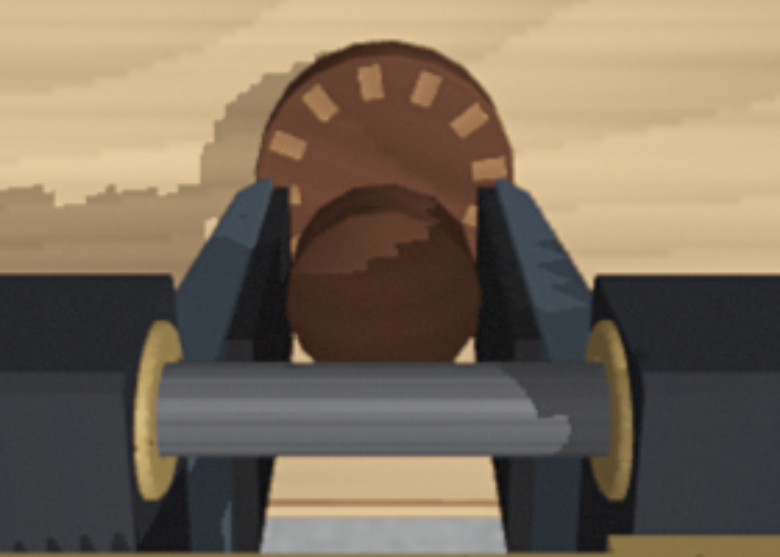

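play_rows:
  targets:
    - [[-0.009,0.007,0.25],0]
    - [[-0.009,0.007,0.45],0]
    - [[-0.009,0.007,0.56],0]
    - [[-0.009,0.007,0.61],0]
    - [[-0.009,0.007,0.635],0]
    - [[-0.009,0.007,0.645],0]
    - [[-0.009,0.007,0.65],0]
    - [[-0.009,0.007,0.65],0]

```text
time_s: 15.37
eef_pos: [0.591, 0.0245, 0.0167]
eef_rot: [-3.141, 0.001, -3.017]
ft_force: [-0.4, 0.9, -0.4]
finger_gap: 0.0331
grasp_force: 15.0
```

```bash
python3 -c "
from h import *
go(588.1,-48.3,15.1,180)
im,C=load('w10');c=min(dark(im)[0],key=lambda c:np.hypot(*(cen(c)-(317,272))))
P=pan(onz(C,c.reshape(-1,2),.025))*1000;N=P[P[:,0]<578];r=least_squares(lambda x:np.hypot(*(N-x).T)-31,(588,-48));print(r.x,np.abs(r.fun).max(),len(N))"
```

```text
t 15.37 pan [589.6 -47.7] z 16.7 yawpan 180.15 gap 33.1
  shift units [ 0.018 -0.008  0.02 ] turn 0.002
[591.3244279  -49.14169321] 0.5911910176827959 89
```

```bash
cat >> h.py <<'E'
def arc(k,px,z,r,frac=.3):
    im,C=load(k);c=min(dark(im,250,15000)[0],key=lambda c:np.hypot(*(cen(c)-px)))
    P=pan(onz(C,c.reshape(-1,2),z))*1000;N=P[P[:,0]<P[:,0].min()+frac*2*r]
    s=least_squares(lambda x:np.hypot(*(N-x).T)-r,(P[:,0].min()+r,P[:,1].mean()));print(k,"arc",np.round(s.x,1),round(np.abs(s.fun).max(),2),len(N))
E
python3 -c "
from h import *
arc('w3',(317,234),0,31);arc('w6',(318,280),0,31);arc('w1',(497,164),0,31);arc('w10',(317,272),.025,31);arc('w9',(319,242),0,17)"
```

```text
w3 arc [472.4 249. ] 1.08 73
w6 arc [472.2 248.9] 0.75 105
w1 arc [473.3 252.5] 8.93 112
w10 arc [591.3 -49.2] 0.68 93
w9 arc [ 408.1 -191.6] 0.9 43
```

```bash
python3 -c "
from h import *
def ext(k,px,zn,zf,r):
    im,C=load(k);c=min(dark(im,250,15000)[0],key=lambda c:np.hypot(*(cen(c)-px))).reshape(-1,2)
    n=pan(onz(C,c,zn))[:,0].min()*1000;f=pan(onz(C,c,zf))[:,0].max()*1000
    y=pan(onz(C,c,zf))[:,1]*1000
    print(k,'near',round(n,1),'far',round(f,1),'ctr',round((n+f)/2,1),'diam',round(f-n,1),'y',np.round([y.min(),y.max()],1),'camx',round(pan(C[0])[0,0]*1000))
ext('w3',(317,234),0,.018,31);ext('w9',(319,242),0,.016,17);ext('w2',(229,236),.025,.028,25);ext('w2',(246,40),0,.016,17);ext('w10',(317,272),.025,.043,31);ext('w9',(110,224),0,.018,20)
"
```

```text
w3 near 441.0 far 499.8 ctr 470.4 diam 58.8 y [218.9 278.8] camx 389
w9 near 390.9 far 421.6 ctr 406.3 diam 30.6 y [-207.8 -176.2] camx 327
w2 near 564.0 far 616.1 ctr 590.1 diam 52.0 y [-241.6 -189. ] camx 490
w2 near 386.9 far 424.6 ctr 405.7 diam 37.7 y [-206.9 -174.1] camx 490
w10 near 560.3 far 637.2 ctr 598.8 diam 76.9 y [-79.  -19.3] camx 508
w9 near 371.6 far 412.3 ctr 392.0 diam 40.8 y [-369.6 -320.1] camx 327
```

play_rows:
  targets:
    - [[0.005,-0.006,0.01],0]
    - [[0.005,-0.006,0.018],0]
    - [[0.005,-0.006,0.02],0]
    - [[0.005,-0.006,0.02],0]

```text
time_s: 15.7
eef_pos: [0.5905, 0.024, 0.0151]
eef_rot: [-3.141, 0.0, -3.017]
ft_force: [-3.8, -0.4, 8.3]
finger_gap: 0.0329
grasp_force: 15.0
```

```bash
python3 -c "
from h import *
go(589.1,-48.3,15.1,180);print(manip.get_obs()['ft_force'])"
```

```text
t 15.7 pan [589.1 -48.2] z 15.1 yawpan 180.16 gap 32.9
  shift units [-0.    -0.002  0.   ] turn 0.002
[-3.82756082 -0.36481918  8.33844557]
```

play_rows:
  targets:
    - [[0,0,0],0]
    - [[0,0,0],0]
    - [[0,0,0],0]
    - [[0,0,0],0]
  hand: 0

```text
time_s: 16.03
eef_pos: [0.5902, 0.0241, 0.0144]
eef_rot: [3.142, -0.0, -3.017]
ft_force: [-0.3, -0.5, 0.4]
finger_gap: 0.0456
grasp_force: 0.0
```

play_rows:
  targets:
    - [[0,0,-0.3],0]
    - [[0,0,-0.8],0]
    - [[0,0,-1],0]
    - [[0,0,-1],0]
    - [[0,0,-1],0]

```text
time_s: 16.45
eef_pos: [0.5908, 0.024, 0.0952]
eef_rot: [-3.141, 0.002, -3.017]
ft_force: [0.2, -0.1, -0.6]
finger_gap: 0.0453
grasp_force: 0.0
```

play_rows:
  targets:
    - [[0.615,-0.94,0],0]
    - [[0.615,-0.94,0],0]
    - [[0.615,-0.94,0],0]
  hand: -0.5

```text
time_s: 16.7
eef_pos: [0.5473, -0.0596, 0.0926]
eef_rot: [3.141, -0.004, -3.018]
ft_force: [0.2, 1.1, -0.9]
finger_gap: 0.0628
grasp_force: 0.0
```

play_rows:
  targets:
    - [[0.615,-0.94,0],0]
    - [[0.615,-0.94,0],0]
    - [[0.615,-0.94,0],0]

```text
time_s: 16.95
eef_pos: [0.5082, -0.1405, 0.0929]
eef_rot: [3.141, -0.003, -3.019]
ft_force: [-0.1, 0.7, -0.2]
finger_gap: 0.0685
grasp_force: 0.0
```

play_rows:
  targets:
    - [[0.615,-0.94,0],0]
    - [[0.615,-0.94,0],0]
    - [[0.615,-0.94,0],0]

```text
time_s: 17.2
eef_pos: [0.4693, -0.2212, 0.0932]
eef_rot: [3.141, -0.002, -3.019]
ft_force: [0.3, 0.5, -0.6]
finger_gap: 0.068
grasp_force: 0.0
```

play_rows:
  targets:
    - [[0.615,-0.94,0],0]
    - [[0.615,-0.94,0],0]
    - [[0.615,-0.94,0],0]
    - [[0.615,-0.94,0],0]
    - [[0.615,-0.94,0],0]
    - [[0.615,-0.94,0],0]

```text
time_s: 17.7
eef_pos: [0.4326, -0.2978, 0.0938]
eef_rot: [3.141, -0.001, -3.016]
ft_force: [0.3, -0.8, 0.5]
finger_gap: 0.0682
grasp_force: 0.0
```

```bash
cat >> h.py <<'E'
def poly(k,px,z,eps=3):
    im,C=load(k);c=min(dark(im,250,15000)[0],key=lambda c:np.hypot(*(cen(c)-px)))
    q=cv2.approxPolyDP(c,eps,True).reshape(-1,2);P=pan(onz(C,q,z))*1000;E=np.roll(P,-1,0)-P
    for a,p,e in zip(q,P,E):print("  ",a,np.round(p,1),"edge len",round(np.hypot(*e),1),"ang",round(np.degrees(np.arctan2(e[1],e[0]))%90,1))
E
python3 -c "
from h import *
snap('w11');go(392.1,-349.1,-27.5);poly('w11',(318,240),.018)"
```

```text
17.7 tcp pan [ 393.  -348.3] z 93.8 yaw -172.82
[471. 346.] 574.0 mid pan [ 494.5 -211.2] rect [67.4 18.7 18.6] None
[163. 346.] 577.0 mid pan [ 494.8 -485.4] rect [18.2 67.  85.8] None
[631. 280.] 761.0 mid pan [430.9 -83.2] rect [56.8 18.3 20.9] [446.8 -28.9 177.7  13. ]
[317. 236.] 2443.0 mid pan [ 392.3 -349.2] rect [43.5 40.3 12.6] [ 432.  -298.4    5.5  302. ]
t 17.75 pan [ 393.3 -348.2] z 94.0 yawpan 180.22 gap 68.2
  shift units [ 0.015 -0.011  1.519] 
   [338 209] [ 368.5 -332.7] edge len 36.5 ang 5.1
   [291 213] [ 371.8 -369.1] edge len 41.2 ang 4.6
   [296 263] [ 412.8 -365.7] edge len 37.2 ang 6.7
   [342 258] [ 408.5 -328.8] edge len 40.1 ang 5.7
```

play_rows:
  targets:
    - [[0.013,-0.004,0.4],-0.059]
    - [[0.013,-0.004,0.8],-0.059]
    - [[0.013,-0.004,1],-0.059]
    - [[0.013,-0.004,1],-0.059]

```text
time_s: 18.08
eef_pos: [0.43, -0.2969, 0.0114]
eef_rot: [3.138, -0.003, -2.923]
ft_force: [-0.5, 0.9, -1.0]
finger_gap: 0.0682
grasp_force: 0.0
```

play_rows:
  targets:
    - [[0,0,0.25],0]
    - [[0,0,0.4],0]
    - [[0,0,0.48],0]
    - [[0,0,0.517],0]
    - [[0,0,0.517],0]
    - [[0,0,0.517],0]

```text
time_s: 18.58
eef_pos: [0.4318, -0.2995, -0.0262]
eef_rot: [-3.141, 0.0, -2.924]
ft_force: [-0.2, -1.0, 0.7]
finger_gap: 0.0685
grasp_force: 0.0
```

play_rows:
  targets:
    - [[0,0,0],0]
    - [[0,0,0],0]
    - [[0,0,0],0]
    - [[0,0,0],0]
    - [[0,0,0],0]
    - [[0,0,0],0]
    - [[0,0,0],0]
  hand: 1
  squeeze: 18

```text
time_s: 19.17
eef_pos: [0.4315, -0.2995, -0.0267]
eef_rot: [-3.141, 0.0, -2.924]
ft_force: [-1.3, 0.6, 5.2]
finger_gap: 0.0401
grasp_force: 18.0
```

```bash
python3 -c "
from h import *
go(588.1,34.3,76,180);print(manip.get_obs()['grasp_force'])"
```

```text
t 19.17 pan [ 391.8 -349.8] z -26.7 yawpan 185.46 gap 40.1
  shift units [-2.899  4.546 -1.283] turn 0.061
18.000711500644684
```

play_rows:
  targets:
    - [[0,0,-0.2],0]
    - [[0,0,-0.6],0]
    - [[0,0,-1],0.061]
    - [[0,0,-1],0.061]
    - [[0,0,-1],0.061]

```text
time_s: 19.58
eef_pos: [0.4324, -0.3001, 0.0547]
eef_rot: [-3.139, 0.002, -3.02]
ft_force: [0.4, -0.0, -1.1]
finger_gap: 0.0394
grasp_force: 18.0
```

play_rows:
  targets:
    - [[-0.49,0.961,-0.3],0]
    - [[-0.49,0.961,-0.3],0]
    - [[-0.49,0.961,-0.3],0]

```text
time_s: 19.83
eef_pos: [0.4617, -0.2148, 0.0772]
eef_rot: [3.141, -0.0, -3.018]
ft_force: [1.2, -1.8, 0.2]
finger_gap: 0.0397
grasp_force: 18.0
```

play_rows:
  targets:
    - [[-0.49,0.961,0],0]
    - [[-0.49,0.961,0],0]
    - [[-0.49,0.961,0],0]

```text
time_s: 20.08
eef_pos: [0.4912, -0.1328, 0.0761]
eef_rot: [3.14, -0.001, -3.016]
ft_force: [0.0, -0.8, -0.3]
finger_gap: 0.0398
grasp_force: 18.0
```

play_rows:
  targets:
    - [[-0.49,0.961,0],0]
    - [[-0.49,0.961,0],0]
    - [[-0.49,0.961,0],0]

```text
time_s: 20.33
eef_pos: [0.5211, -0.0521, 0.0762]
eef_rot: [3.141, -0.001, -3.016]
ft_force: [0.5, -0.4, -0.2]
finger_gap: 0.04
grasp_force: 18.0
```

play_rows:
  targets:
    - [[-0.49,0.961,0],0]
    - [[-0.49,0.961,0],0]
    - [[-0.49,0.961,0],0]

```text
time_s: 20.58
eef_pos: [0.5511, 0.0289, 0.0763]
eef_rot: [3.141, 0.0, -3.017]
ft_force: [0.5, -0.4, 0.2]
finger_gap: 0.0401
grasp_force: 18.0
```

play_rows:
  targets:
    - [[-0.49,0.961,0],0]
    - [[-0.49,0.961,0],0]
    - [[-0.49,0.961,0],0]
    - [[-0.49,0.961,0],0]
    - [[-0.49,0.961,0],0]
    - [[-0.49,0.961,0],0]

```text
time_s: 21.08
eef_pos: [0.5785, 0.1047, 0.0764]
eef_rot: [-3.141, -0.001, -3.02]
ft_force: [0.6, -0.2, 0.3]
finger_gap: 0.0398
grasp_force: 18.0
```

```bash
python3 -c "
from h import *
snap('w12');pd('w12');go(587.8,34.7,-1.2,180)"
```

```text
21.08 tcp pan [586.9  33.4] z 76.4 yaw -173.05
[412. 348.] 443.0 mid pan [679.3 112.6] rect [62.1 13.8 13.3] None
[317. 295.] 5791.5 mid pan [630.3  32.7] rect [60.2 68.9  6.9] [616.5  91.7  53.9 161. ]
[  6. 262.] 699.0 mid pan [ 602.  -209.7] rect [13.1 58.2 83.4] None
[434. 252.] 3879.5 mid pan [594.8 123.6] rect [55.4 56.5  6.9] None
[200. 256.] 6187.0 mid pan [598.  -58.1] rect [69.6 72.7  6.9] [581.5  20.4  75.7 446. ]
[396.  47.] 5827.0 mid pan [451.5  85.8] rect [102.5  25.7  63.3] [439.1 143.4  63.3 857. ]
[158.  27.] 2640.5 mid pan [439.4 -71.6] rect [34.8 37.1 88.9] [447.4 -10.3  41.5  12. ]
w12 m [590.  118.2] disc25 [588.8 116.7] 0.8 extent [564.2 616.3  91.8 144.5] camfoot [508.  33.]
w12 m [592.6 -55.9] disc25 [586.  -44.9] 5.0 extent [560.3 625.8 -87.1 -19.6] camfoot [508.  33.]
t 21.13 pan [587.1  33.4] z 76.6 yawpan 179.92 gap 40.0
  shift units [-0.009  0.017  0.973] turn -0.001
```

View pics/w12.png

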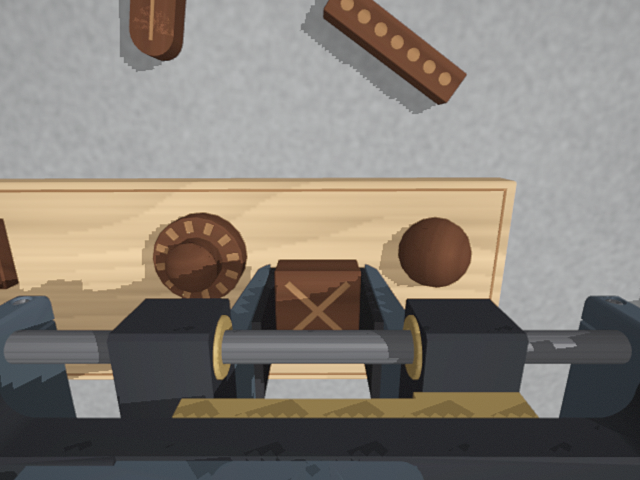

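play_rows:
  targets:
    - [[-0.006,0.017,0.35],0]
    - [[-0.006,0.017,0.65],0]
    - [[-0.006,0.017,0.85],0]
    - [[-0.006,0.017,0.93],0]
    - [[-0.006,0.017,0.96],0]
    - [[-0.006,0.017,0.973],0]
    - [[-0.006,0.017,0.973],0]
    - [[-0.006,0.017,0.973],0]

```text
time_s: 21.8
eef_pos: [0.5803, 0.1073, 0.0003]
eef_rot: [3.142, 0.001, -3.02]
ft_force: [-0.3, -0.1, -0.1]
finger_gap: 0.0398
grasp_force: 18.0
```

```bash
python3 -c "
from h import *
go(587.8,34.7,-1.8,180);print(manip.get_obs()['ft_force'])"
```

```text
t 21.8 pan [589.1  35.8] z 0.3 yawpan 179.96 gap 39.8
  shift units [ 0.016 -0.013  0.026] turn -0.000
[-0.33698795 -0.10892565 -0.05999198]
```

play_rows:
  targets:
    - [[0.014,-0.012,0.012],0]
    - [[0.014,-0.012,0.022],0]
    - [[0.014,-0.012,0.026],0]
    - [[0.014,-0.012,0.026],0]

```text
time_s: 22.13
eef_pos: [0.579, 0.1062, -0.0017]
eef_rot: [-3.141, 0.0, -3.02]
ft_force: [-4.1, -2.0, 13.7]
finger_gap: 0.0401
grasp_force: 18.0
```

```bash
python3 -c "
from h import *
go(587.8,34.7,-1.8,180);print(manip.get_obs()['ft_force'])"
```

```text
t 22.13 pan [587.7  34.9] z -1.7 yawpan 179.98 gap 40.1
  shift units [-0.002 -0.002  0.001] turn -0.000
[-4.10725025 -2.03997122 13.72038681]
```

play_rows:
  targets:
    - [[0,0,0],0]
    - [[0,0,0],0]
    - [[0,0,0],0]
    - [[0,0,0],0]
  hand: -0.14

```text
time_s: 22.47
eef_pos: [0.5786, 0.1063, -0.0028]
eef_rot: [3.142, 0.0, -3.02]
ft_force: [-0.7, -0.4, 0.1]
finger_gap: 0.0519
grasp_force: 0.0
```

play_rows:
  targets:
    - [[0,0,-0.3],0]
    - [[0,0,-0.8],0]
    - [[0,0,-1],0]
    - [[0,0,-1],0]

```text
time_s: 22.8
eef_pos: [0.5811, 0.1067, 0.0811]
eef_rot: [3.141, 0.006, -3.02]
ft_force: [0.3, -0.2, 0.5]
finger_gap: 0.0522
grasp_force: 0.0
```

play_rows:
  targets:
    - [[0.68,-0.43,-0.2],0]
    - [[0.68,-0.43,-0.2],0]
    - [[0.68,-0.43,-0.2],0]

```text
time_s: 23.05
eef_pos: [0.5253, 0.0638, 0.0927]
eef_rot: [-3.142, -0.002, -3.021]
ft_force: [0.4, 0.2, 0.2]
finger_gap: 0.052
grasp_force: 0.0
```

play_rows:
  targets:
    - [[0.68,-0.43,0],0]
    - [[0.68,-0.43,0],0]
    - [[0.68,-0.43,0],0]

```text
time_s: 23.3
eef_pos: [0.4754, 0.0234, 0.0919]
eef_rot: [3.141, -0.003, -3.021]
ft_force: [0.1, 0.1, 0.0]
finger_gap: 0.0517
grasp_force: 0.0
```

play_rows:
  targets:
    - [[0.68,-0.43,0],0.113]
    - [[0.68,-0.43,0],0.113]
    - [[0.68,-0.43,0],0.113]
    - [[0.68,-0.43,0],0.113]
    - [[0.68,-0.43,0],0.113]
    - [[0.68,-0.43,0],0.113]

```text
time_s: 23.8
eef_pos: [0.4303, -0.0155, 0.0932]
eef_rot: [3.142, 0.0, 3.087]
ft_force: [-0.7, 0.5, -0.1]
finger_gap: 0.0521
grasp_force: 0.0
```

```bash
python3 -c "
from h import *
snap('w13');go(425.0,-68.5,-27,169.8)"
```

```text
23.8 tcp pan [425.2 -67.8] z 93.2 yaw 176.87
[438. 348.] 594.0 mid pan [545.5  19.7] rect [66.8 18.   5.5] None
[508. 235.] 3336.0 mid pan [450.9  84.2] rect [109.   21.9  63.3] [436.6 137.7  63.2 552. ]
[316. 238.] 2405.0 mid pan [426.4 -69.6] rect [27.9 67.7 87.5] [431.4 -16.4 176.3 194. ]
t 23.85 pan [425.1 -67.8] z 93.2 yawpan 169.87 gap 52.0
  shift units [-1.000e-03 -9.000e-03  1.502e+00] turn 0.001
```

play_rows:
  targets:
    - [[-0.015,-0.009,0.4],0]
    - [[-0.015,-0.009,0.8],0]
    - [[-0.015,-0.009,1],0.005]
    - [[-0.015,-0.009,1],0.005]

```text
time_s: 24.18
eef_pos: [0.4286, -0.0162, 0.0104]
eef_rot: [3.141, -0.005, 3.079]
ft_force: [-1.1, 0.4, -0.5]
finger_gap: 0.0521
grasp_force: 0.0
```

play_rows:
  targets:
    - [[0,0,0.25],0]
    - [[0,0,0.4],0]
    - [[0,0,0.48],0]
    - [[0,0,0.502],0]
    - [[0,0,0.502],0]
    - [[0,0,0.502],0]

```text
time_s: 24.68
eef_pos: [0.431, -0.0167, -0.0262]
eef_rot: [-3.142, 0.001, 3.078]
ft_force: [-0.1, 0.6, 0.4]
finger_gap: 0.0518
grasp_force: 0.0
```

play_rows:
  targets:
    - [[0,0,0],0]
    - [[0,0,0],0]
    - [[0,0,0],0]
    - [[0,0,0],0]
    - [[0,0,0],0]
    - [[0,0,0],0]
  hand: 1
  squeeze: 18

```text
time_s: 25.18
eef_pos: [0.4306, -0.0168, -0.0267]
eef_rot: [-3.142, 0.0, 3.078]
ft_force: [-1.3, 0.5, 7.1]
finger_gap: 0.0278
grasp_force: 18.0
```

```bash
python3 -c "
from h import *
go(588.1,-131.2,76,180);print(manip.get_obs()['grasp_force'])"
```

```text
t 25.18 pan [425.3 -69.1] z -26.7 yawpan 169.35 gap 27.8
  shift units [-2.143 -0.387 -1.283] turn -0.118
18.000382755417377
```

play_rows:
  targets:
    - [[0,0,-0.2],0]
    - [[0,0,-0.6],0]
    - [[0,0,-1],-0.118]
    - [[0,0,-1],-0.118]
    - [[0,0,-1],-0.118]

```text
time_s: 25.6
eef_pos: [0.4316, -0.0169, 0.0546]
eef_rot: [-3.141, 0.004, -3.017]
ft_force: [-0.4, 0.1, -0.3]
finger_gap: 0.0279
grasp_force: 18.0
```

play_rows:
  targets:
    - [[-0.674,-0.258,-0.2],0]
    - [[-0.674,-0.258,-0.2],0]
    - [[-0.674,-0.258,-0.2],0]

```text
time_s: 25.85
eef_pos: [0.4901, -0.0315, 0.0697]
eef_rot: [-3.141, 0.003, -3.023]
ft_force: [-0.6, 0.6, 0.1]
finger_gap: 0.0276
grasp_force: 18.0
```

play_rows:
  targets:
    - [[-0.674,-0.258,0],0]
    - [[-0.674,-0.258,0],0]
    - [[-0.674,-0.258,0],0]

```text
time_s: 26.1
eef_pos: [0.5447, -0.0453, 0.0682]
eef_rot: [-3.141, 0.0, -3.023]
ft_force: [-0.2, -0.2, -0.7]
finger_gap: 0.0278
grasp_force: 18.0
```

play_rows:
  targets:
    - [[-0.674,-0.258,0],0]
    - [[-0.674,-0.258,0],0]
    - [[-0.674,-0.258,0],0]
    - [[-0.674,-0.258,0],0]
    - [[-0.674,-0.258,0],0]
    - [[-0.674,-0.258,0],0]

```text
time_s: 26.6
eef_pos: [0.5967, -0.0582, 0.0684]
eef_rot: [3.141, -0.002, -3.02]
ft_force: [0.1, -0.4, 0.6]
finger_gap: 0.0275
grasp_force: 18.0
```

```bash
python3 -c "
from h import *
snap('w14');pd('w14');go(587.1,-131,-1.0,180)"
```

```text
26.6 tcp pan [ 585.2 -130.5] z 68.4 yaw -173.06
[387. 347.] 350.0 mid pan [671.8 -74.2] rect [59.6 10.4 10.2] None
[317. 287.] 4980.5 mid pan [ 618.3 -131.1] rect [75.6 47.5  6.9] [619.5 -54.8  13.9 153. ]
[560. 260.] 4375.0 mid pan [597.1  53.1] rect [48.9 56.6  6.9] [586.2 125.7 142.8 553. ]
[196. 259.] 5371.0 mid pan [ 595.8 -222.4] rect [56.7 58.3  6.9] None
[436. 260.] 5872.5 mid pan [597.  -41.1] rect [64.2 72.6  9.4] [581.6  16.6 134.5 260. ]
[614.  27.] 2468.5 mid pan [440.   58.4] rect [58.1 29.  63.3] None
w14 m [591.6  42.1] disc25 [591.3  37.5] 5.8 extent [569.3 615.3  15.3  68.3] camfoot [ 506. -131.]
w14 m [ 590.6 -216.9] disc25 [ 586.9 -212.1] 6.0 extent [ 564.6  617.9 -244.1 -189.6] camfoot [ 506. -131.]
w14 m [590.6 -40.2] disc25 [586.2 -53.3] 5.1 extent [560.7 620.6 -78.5 -10.8] camfoot [ 506. -131.]
t 26.65 pan [ 585.5 -130.6] z 68.6 yawpan 179.95 gap 28.0
  shift units [-0.02  -0.006  0.87 ] turn -0.001
```

play_rows:
  targets:
    - [[-0.008,-0.008,0.3],0]
    - [[-0.008,-0.008,0.55],0]
    - [[-0.008,-0.008,0.75],0]
    - [[-0.008,-0.008,0.83],0]
    - [[-0.008,-0.008,0.86],0]
    - [[-0.008,-0.008,0.873],0]
    - [[-0.008,-0.008,0.873],0]
    - [[-0.008,-0.008,0.873],0]

```text
time_s: 27.32
eef_pos: [0.5997, -0.0592, 0.0002]
eef_rot: [-3.141, 0.001, -3.02]
ft_force: [0.1, -0.1, -1.1]
finger_gap: 0.0279
grasp_force: 18.0
```

```bash
python3 -c "
from h import *
go(587.4,-131,-1.7,180);print(manip.get_obs()['ft_force'])"
```

```text
t 27.32 pan [ 588.  -131.8] z 0.2 yawpan 179.97 gap 27.9
  shift units [0.008 0.01  0.023] turn -0.000
[ 0.10216858 -0.05706298 -1.1381173 ]
```

play_rows:
  targets:
    - [[0.008,0.01,0.012],0]
    - [[0.008,0.01,0.02],0]
    - [[0.008,0.01,0.023],0]
    - [[0.008,0.01,0.023],0]

```text
time_s: 27.65
eef_pos: [0.5987, -0.0584, -0.0017]
eef_rot: [-3.142, 0.0, -3.02]
ft_force: [-3.3, 0.5, 11.6]
finger_gap: 0.0277
grasp_force: 18.0
```

```bash
python3 -c "
from h import *
go(587.4,-131,-1.7,180);print(manip.get_obs()['ft_force'])"
```

```text
t 27.65 pan [ 587.1 -130.9] z -1.7 yawpan 179.97 gap 27.7
  shift units [-0.004 -0.001 -0.   ] turn -0.000
[-3.28527591  0.50209912 11.58839287]
```

play_rows:
  targets:
    - [[0,0,0],0]
    - [[0,0,0],0]
    - [[0,0,0],0]
    - [[0,0,0],0]
  hand: 0.12

```text
time_s: 27.98
eef_pos: [0.5984, -0.0584, -0.0026]
eef_rot: [-3.142, 0.0, -3.02]
ft_force: [0.8, 0.0, -0.3]
finger_gap: 0.0399
grasp_force: 0.0
```

play_rows:
  targets:
    - [[0,0,-0.3],0]
    - [[0,0,-0.8],0]
    - [[0,0,-1],0]
    - [[0,0,-1],0]

```text
time_s: 28.32
eef_pos: [0.6009, -0.0587, 0.0813]
eef_rot: [-3.14, 0.006, -3.02]
ft_force: [0.3, 0.1, -0.2]
finger_gap: 0.0402
grasp_force: 0.0
```

play_rows:
  targets:
    - [[0.573,0.896,-0.25],0]
    - [[0.573,0.896,-0.25],0]
    - [[0.573,0.896,-0.25],0]

```text
time_s: 28.57
eef_pos: [0.5403, 0.0099, 0.0971]
eef_rot: [3.141, -0.002, -3.019]
ft_force: [1.9, -0.4, 0.7]
finger_gap: 0.04
grasp_force: 0.0
```

play_rows:
  targets:
    - [[0.573,0.896,0],0]
    - [[0.573,0.896,0],0]
    - [[0.573,0.896,0],0]

```text
time_s: 28.82
eef_pos: [0.4853, 0.0755, 0.096]
eef_rot: [3.141, -0.004, -3.018]
ft_force: [-0.1, 0.1, -1.4]
finger_gap: 0.0406
grasp_force: 0.0
```

play_rows:
  targets:
    - [[0.573,0.896,0],0]
    - [[0.573,0.896,0],0.75]
    - [[0.573,0.896,0],0.75]
    - [[0.573,0.896,0],0.75]
    - [[0.573,0.896,0],0.75]
    - [[0.573,0.896,0],0.75]
    - [[0.573,0.896,0],0.75]
    - [[0.573,0.896,0],0.75]
    - [[0.573,0.896,0],0.75]
    - [[0.573,0.896,0],0.75]

```text
time_s: 29.65
eef_pos: [0.4355, 0.1382, 0.0967]
eef_rot: [-3.141, -0.0, 2.145]
ft_force: [-1.0, -0.1, -0.3]
finger_gap: 0.0402
grasp_force: 0.0
```

```bash
python3 -c "
from h import *
snap('w15');go(449.9,84,70,56.2)"
```

```text
29.65 tcp pan [449.1  84.1] z 96.7 yaw 122.91
[413. 350.] 416.5 mid pan [573.6  24.5] rect [15.7 66.5 38. ] [572.9  90.8 128.5  11. ]
[496. 279.] 2988.0 mid pan [602.3 115.3] rect [61.6 48.8 11.9] None
[322. 234.] 3348.5 mid pan [452.1  86. ] rect [101.6  25.1  63.2] [440.2 144.1  63.2 477. ]
t 29.7 pan [449.1  84.1] z 96.7 yawpan 115.34 gap 40.1
  shift units [-0.005  0.008  0.334] turn 0.657
```

play_rows:
  targets:
    - [[0,0,0],0.657]
    - [[0,0,0],0.657]
    - [[0,0,0],0.657]
    - [[0,0,0],0.657]
    - [[0,0,0],0.657]
    - [[0,0,0],0.657]
    - [[0,0,0],0.657]
    - [[0,0,0],0.657]
    - [[0,0,0],0.657]
    - [[0,0,0],0.657]

```text
time_s: 30.53
eef_pos: [0.4356, 0.1382, 0.0969]
eef_rot: [-3.141, 0.0, 1.121]
ft_force: [-0.1, 0.1, 0.5]
finger_gap: 0.0402
grasp_force: 0.0
```

```bash
python3 -c "
from h import *
snap('w16');go(449.9,84,70,56.2)"
```

```text
30.53 tcp pan [449.2  84.1] z 96.9 yaw 64.21
[220. 348.] 576.0 mid pan [317.6  42.2] rect [66.9 15.8 57.7] [300.8  68.7  67.3  12. ]
[559. 284.] 4981.0 mid pan [598.7 -65.4] rect [68.2 77.  29.3] [594.8  18.2  37.2 434. ]
[319. 231.] 3071.0 mid pan [451.3  85. ] rect [103.1  21.8  63.3] [437.7 139.8  63.2 564. ]
[516. 198.] 3731.0 mid pan [598.2  23. ] rect [49.4 50.8  7.1] [590.4  95.7  50.6 515. ]
[463.  98.] 4587.0 mid pan [596.5 113.5] rect [56.7 53.3  7.1] None
t 30.58 pan [449.2  84.1] z 96.9 yawpan 57.33 gap 40.4
  shift units [0.004 0.008 0.337] turn 0.013
```

View pics/w16.png

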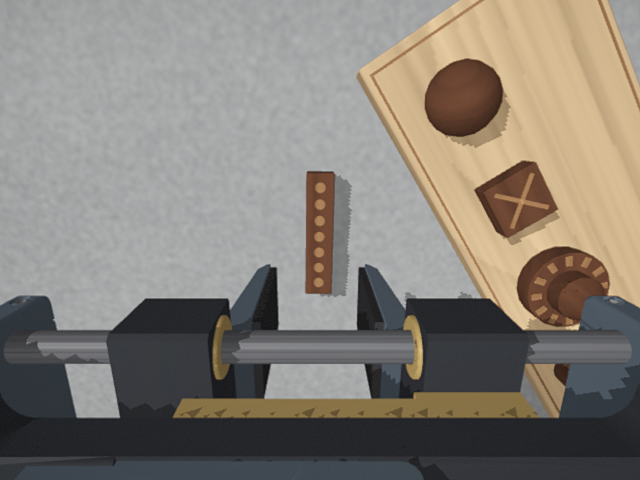

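play_rows:
  targets:
    - [[0.012,0.022,0.4],0.013]
    - [[0.012,0.022,0.8],0.013]
    - [[0.012,0.022,1],0.013]
    - [[0.012,0.022,1],0.013]

```text
time_s: 30.92
eef_pos: [0.4354, 0.1378, 0.0143]
eef_rot: [-3.138, 0.004, 1.102]
ft_force: [-0.5, -0.7, -0.4]
finger_gap: 0.0398
grasp_force: 0.0
```

play_rows:
  targets:
    - [[0,0,0.25],0]
    - [[0,0,0.4],0]
    - [[0,0,0.5],0]
    - [[0,0,0.548],0]
    - [[0,0,0.548],0]
    - [[0,0,0.548],0]

```text
time_s: 31.42
eef_pos: [0.4382, 0.1385, -0.0259]
eef_rot: [3.141, -0.0, 1.099]
ft_force: [-0.1, 0.9, -0.1]
finger_gap: 0.0405
grasp_force: 0.0
```

```bash
python3 -c "
from h import *
go(451.2,84,-27,56.2)"
```

```text
t 31.42 pan [451.8  84.1] z -25.9 yawpan 56.0 gap 40.5
  shift units [-0.005 -0.005  0.014] turn -0.002
```

play_rows:
  targets:
    - [[0,0,0],0]
    - [[0,0,0],0]
    - [[0,0,0],0]
    - [[0,0,0],0]
    - [[0,0,0],0]
    - [[0,0,0],0]
  hand: 1
  squeeze: 20

```text
time_s: 31.92
eef_pos: [0.4381, 0.1385, -0.026]
eef_rot: [3.141, -0.0, 1.099]
ft_force: [-2.2, -0.8, 8.4]
finger_gap: 0.022
grasp_force: 20.0
```

play_rows:
  targets:
    - [[0,0,-0.2],0]
    - [[0,0,-0.6],0]
    - [[0,0,-1],0]
    - [[0,0,-1],0]

```text
time_s: 32.25
eef_pos: [0.4407, 0.1392, 0.0583]
eef_rot: [3.137, -0.004, 1.099]
ft_force: [2.1, -0.4, 0.6]
finger_gap: 0.0219
grasp_force: 20.0
```

```bash
python3 -c "
from h import *
go(659.5,-48.1,80,90);print(manip.get_obs()['grasp_force'])"
```

```text
t 32.25 pan [454.4  84.5] z 58.3 yawpan 55.96 gap 21.9
  shift units [ 0.062  3.052 -0.271] turn -0.378
19.99999165534973
```

play_rows:
  targets:
    - [[0,0,-0.27],-0.378]
    - [[0,0,-0.27],-0.378]
    - [[0,0,-0.27],-0.378]
    - [[0,0,-0.27],-0.378]
    - [[0,0,-0.27],-0.378]
    - [[0,0,-0.27],-0.378]

```text
time_s: 32.75
eef_pos: [0.4377, 0.1384, 0.0751]
eef_rot: [3.142, 0.0, 1.697]
ft_force: [-0.3, 0.0, -1.0]
finger_gap: 0.0223
grasp_force: 20.0
```

play_rows:
  targets:
    - [[-0.551,0.865,0],0]
    - [[-0.551,0.865,0],0]
    - [[-0.551,0.865,0],0]

```text
time_s: 33.0
eef_pos: [0.5178, 0.1015, 0.0761]
eef_rot: [3.137, 0.0, 1.688]
ft_force: [-1.1, 0.9, -0.2]
finger_gap: 0.0218
grasp_force: 20.0
```

play_rows:
  targets:
    - [[-0.551,0.865,0],0]
    - [[-0.551,0.865,0],0]
    - [[-0.551,0.865,0],0]

```text
time_s: 33.25
eef_pos: [0.5918, 0.0656, 0.0759]
eef_rot: [3.137, 0.0, 1.687]
ft_force: [-0.0, 0.7, 0.6]
finger_gap: 0.0218
grasp_force: 20.0
```

play_rows:
  targets:
    - [[-0.551,0.865,0],0]
    - [[-0.551,0.865,0],0]
    - [[-0.551,0.865,0],0]
    - [[-0.551,0.865,0],0]
    - [[-0.551,0.865,0],0]
    - [[-0.551,0.865,0],0]

```text
time_s: 33.75
eef_pos: [0.6587, 0.0328, 0.0748]
eef_rot: [-3.14, -0.0, 1.692]
ft_force: [0.3, -1.4, 0.6]
finger_gap: 0.0217
grasp_force: 20.0
```

```bash
python3 -c "
from h import *
snap('w17');go(659.5,-48.1,0,90)"
```

```text
33.75 tcp pan [657.8 -47.7] z 74.8 yaw 96.92
[317. 380.] 1349.5 mid pan [ 656.9 -171.1] rect [37.1 32.1  7. ] None
[259. 350.] 371.5 mid pan [ 608.3 -142. ] rect [10.5 61.1  3.4] None
[222. 253.] 6016.0 mid pan [583.7 -57. ] rect [73.4 69.1 49.7] [598.7  29.8 137.5 408. ]
[317. 263.] 6026.0 mid pan [657.  -65.3] rect [ 37.8 107.4   6.9] [660.3  14.8  96.9 915. ]
[207. 128.] 4548.0 mid pan [579.9  35.4] rect [49.  44.9  6.9] [571.7 105.5  53.3 702. ]
[202.  13.] 1830.0 mid pan [582.8 106.4] rect [51.4 17.7  6.9] None
t 33.8 pan [657.9 -47.7] z 74.9 yawpan 89.95 gap 21.9
  shift units [-0.006  0.02   0.936] turn -0.001
```

View pics/w17.png

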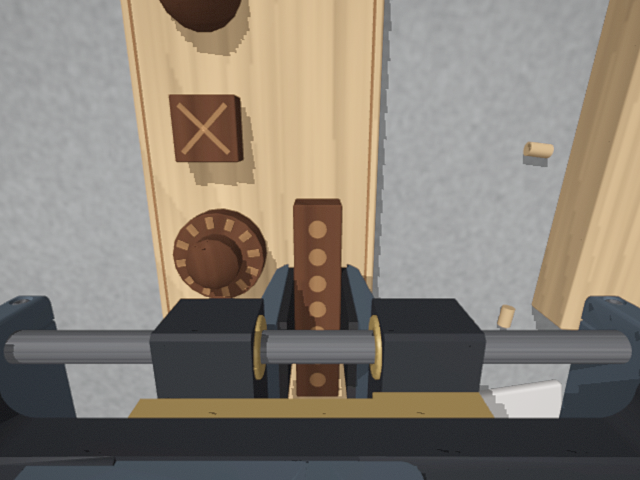

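play_rows:
  targets:
    - [[-0.006,0.008,0.35],0]
    - [[-0.006,0.008,0.65],0]
    - [[-0.006,0.008,0.85],0]
    - [[-0.006,0.008,0.91],0]
    - [[-0.006,0.008,0.93],0]
    - [[-0.006,0.008,0.94],0]
    - [[-0.006,0.008,0.94],0]
    - [[-0.006,0.008,0.94],0]

```text
time_s: 34.47
eef_pos: [0.6614, 0.0321, 0.0011]
eef_rot: [3.14, 0.0, 1.693]
ft_force: [0.8, -0.0, -0.1]
finger_gap: 0.0219
grasp_force: 20.0
```

```bash
python3 -c "
from h import *
go(659.5,-48.1,-1.0,90);print(manip.get_obs()['ft_force'])"
```

```text
t 34.47 pan [660.4 -48.8] z 1.1 yawpan 89.97 gap 21.9
  shift units [ 0.008 -0.011  0.026] turn -0.000
[ 0.75382641 -0.01317854 -0.06426918]
```

play_rows:
  targets:
    - [[0.008,-0.011,0.012],0]
    - [[0.008,-0.011,0.022],0]
    - [[0.008,-0.011,0.026],0]
    - [[0.008,-0.011,0.026],0]

```text
time_s: 34.8
eef_pos: [0.66, 0.0326, -0.001]
eef_rot: [3.141, -0.0, 1.693]
ft_force: [-3.7, -0.5, 13.5]
finger_gap: 0.0221
grasp_force: 20.0
```

```bash
python3 -c "
from h import *
go(659.5,-48.1,-1.0,90);print(manip.get_obs()['ft_force'])"
```

```text
t 34.8 pan [659.  -48.1] z -1.0 yawpan 89.97 gap 22.1
  shift units [-0.     0.006 -0.   ] turn -0.000
[-3.7328714  -0.52146923 13.47193996]
```

play_rows:
  targets:
    - [[0,0,0],0]
    - [[0,0,0],0]
    - [[0,0,0],0]
    - [[0,0,0],0]
  hand: 0.25

```text
time_s: 35.13
eef_pos: [0.6597, 0.0325, -0.0022]
eef_rot: [-3.142, 0.0, 1.693]
ft_force: [0.5, -0.8, -0.1]
finger_gap: 0.0338
grasp_force: 0.0
```

play_rows:
  targets:
    - [[0,0,-0.3],0]
    - [[0,0,-0.8],0]
    - [[0,0,-1],0]
    - [[0,0,-1],0]

```text
time_s: 35.47
eef_pos: [0.6623, 0.0326, 0.0821]
eef_rot: [3.136, 0.001, 1.693]
ft_force: [0.1, 0.3, 1.1]
finger_gap: 0.0343
grasp_force: 0.0
```

play_rows:
  targets:
    - [[0,-0.7,-1],-0.5]
    - [[0,-0.7,-1],-0.5]
    - [[0,-0.7,-1],-0.5]
    - [[0,-0.7,-1],-0.5]
    - [[0,-0.7,-1],-0.5]
    - [[0,-0.7,-1],-0.5]
    - [[0,-0.7,-1],-0.5]
    - [[0,-0.7,-1],-0.5]

```text
time_s: 36.13
eef_pos: [0.6037, 0.0257, 0.157]
eef_rot: [-3.141, -0.001, 2.48]
ft_force: [0.3, -0.5, -0.1]
finger_gap: 0.0343
grasp_force: 0.0
```

play_rows:
  targets:
    - [[0,0,-0.2],-0.5]
    - [[0,0,-0.2],-0.5]
    - [[0,0,-0.2],-0.5]
    - [[0,0,-0.2],-0.5]
    - [[0,0,-0.2],-0.5]
    - [[0,0,-0.2],-0.5]
    - [[0,0,-0.2],-0.5]
    - [[0,0,-0.2],-0.5]
    - [[0,0,-0.2],-0.5]
  hand: -0.6

```text
time_s: 36.88
eef_pos: [0.6039, 0.0257, 0.1733]
eef_rot: [3.141, -0.001, -3.023]
ft_force: [0.4, 0.3, -0.5]
finger_gap: 0.0729
grasp_force: 0.0
```

```bash
python3 -c "
from h import *
snap('w18');im,C=load('w18');print(pan(C[0]),C[0][2])"
```

```text
36.88 tcp pan [602.5 -48. ] z 173.3 yaw -173.2
[483. 346.] 820.5 mid pan [755.1 139.5] rect [87.1 30.3 18.5] None
[316. 276.] 2429.5 mid pan [668.8 -49.6] rect [ 28.8 109.1   6.8] [670.   33.4  96.9 367. ]
[405. 206.] 1949.5 mid pan [592.8  41. ] rect [45.3 46.7  6.8] [583.5 113.  137.5 293. ]
[143. 207.] 2901.5 mid pan [ 592.5 -225.4] rect [53.6 58.2  6.8] None
[490. 205.] 2253.5 mid pan [591.7 126.8] rect [52.4 57.5  6.8] None
[315. 207.] 2945.5 mid pan [593.9 -50.5] rect [67.2 66.3  6.8] [573.1  18.  105.4 140. ]
[229. 206.] 1993.0 mid pan [ 592.3 -138.2] rect [71.1 34.   6.9] [605.4 -64.4   7.  127. ]
[[ 0.52309968 -0.0486026 ]] 0.3753667457691973
```

View pics/w18.png

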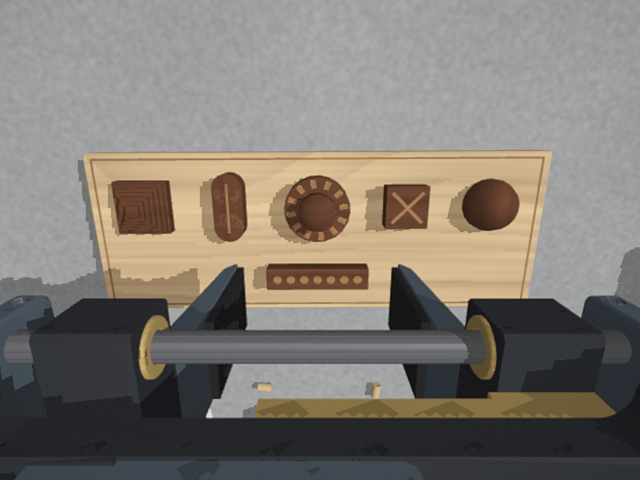

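```bash
cat > m.py <<'E'
from h import *
import sys
k=sys.argv[1]
im,C=load(k)
f=pan(C[0])[0]*1000
for c in dark(im)[0]:
    if not 190<cen(c)[1]<300:continue
    q=c.reshape(-1,2);lo=pan(onz(C,q,.025))*1000;hi=pan(onz(C,q,.043))*1000
    m=pan(onz(C,cen(c),.034))[0]*1000
    n=lo[:,0].min();fr=hi[:,0].max();L=np.where(lo[:,1]<f[1],lo[:,1],hi[:,1])
    if m[1]>f[1]: ya,yb=lo[:,1].min(),hi[:,1].max()
    else: ya,yb=hi[:,1].min(),lo[:,1].max()
    if abs(m[1]-f[1])<45: ya,yb=hi[:,1].min(),hi[:,1].max()
    print(np.round(cen(c)),"cent",np.round(m,1),"x near/far",np.round([n,fr,(n+fr)/2],1),"y",np.round([ya,yb,(ya+yb)/2],1),"loX",np.round([lo[:,0].min(),lo[:,0].max()],1))
# button: darker disc inside rosette; panel far edge
b,g,r=[im[...,i].astype(int) for i in range(3)]
m=(r-b>35)&(r>110)
for x0,x1 in((260,380),):
    far=[(x,290+np.max(np.nonzero(m[290:325,x])[0])+.5) for x in range(x0,x1,4)];P=pan(onz(C,far,.025))*1000;print("far edge x",np.round(np.median(P[:,0]),1))
near=[(x,130+np.argmax(m[130:180,x])-.5) for x in range(120,520,4)];P=pan(onz(C,near,.025))*1000;print("near edge x",np.round(np.polyfit(P[:,1]+49,P[:,0],1),4))
E
python3 m.py w18
python3 -c "
import cv2;w=cv2.imread('pics/w18.png');cv2.imwrite('pics/x18.png',cv2.resize(w[165:305,210:440],None,fx=3.4,fy=3.4,interpolation=cv2.INTER_CUBIC))"
```

```text
[316. 276.] cent [658.8 -49.5] x near/far [649.  668.7 658.8] y [-98.7   0.2 -49.2] loX [649.  676.6]
[405. 206.] cent [588.   34.9] x near/far [568.4 607.4 587.9] y [14.7 53.7 34.2] loX [568.4 611.9]
[143. 207.] cent [ 587.8 -213.3] x near/far [564.5 611.2 587.9] y [-235.3 -189.9 -212.6] loX [564.5 616. ]
[490. 205.] cent [587.1 114.9] x near/far [564.1 609.5 586.8] y [ 91.9 136.8 114.3] loX [564.1 614.2]
[315. 207.] cent [589.  -50.3] x near/far [560.6 619.6 590.1] y [-79.1 -19.  -49.1] loX [560.6 624.8]
[229. 206.] cent [ 587.6 -132.1] x near/far [556.5 619.3 587.9] y [-145.3 -117.9 -131.6] loX [556.5 624.5]
far edge x 696.9
near edge x [-7.000000e-04  5.374706e+02]
```

View pics/x18.png

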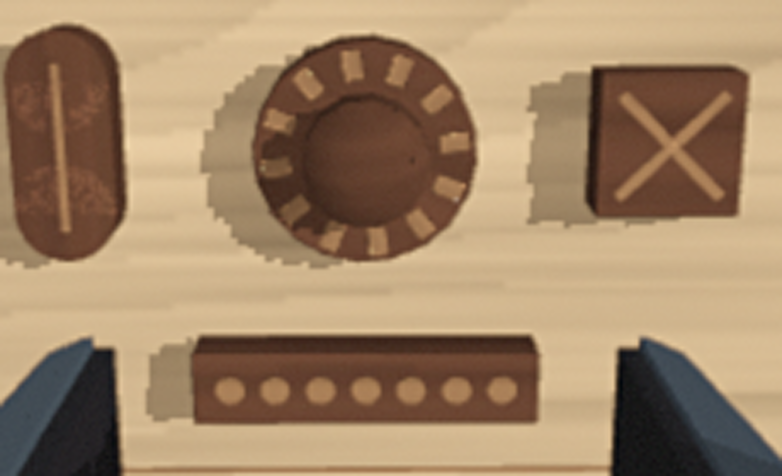

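```bash
python3 -c "
from cell import manip
print(manip.close_job())"
```

```text
the job is handed in; nothing more can be done
None
```

I laid out all five ornaments as asked and handed the job in after about 37 s on the robot's clock. In the last picture every piece measured within about 1 mm of its place, except the rosette, which sat about 2 mm too far towards the far edge; I left that so as not to disturb the button.

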